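Dial open the reception cash box

ROBOT

A 6-joint arm with a two-finger parallel gripper is mounted at the origin on the work surface. World frame = base frame: x ahead of the robot, y to its left, z up, the work surface at z = 0. Lengths are in m, angles in rad, forces in N, time in s.
With the tool pointing down it reaches from about 0.325 to 0.875 m from the base axis. Payload 4.4 kg.
Tool frame: the origin (TCP) lies at the very end of the fingers, on their centre line; the grasp point (between the pads) lies 19 mm behind it; z points along the fingers, y is the direction in which the jaws open and shut (so a half turn about z gives the same grasp; the last joint's range is limited). The gripper opens to 85 mm and grips with 20 to 120 N. Pads are 22 mm wide; open, the fingers measure 114 mm over their backs; the gripper's body (76 mm by 85 mm) begins 54 mm behind the grasp point. The pads swing forward as they close: fully open they stand 13 mm farther back than shut.
Start: joints at [-1.272, 0.207, 1.542, -0, 1.393, -0.15], TCP at [0.25, -0.518, 0.198] pointing down, gripper open.
Joint ranges: [-2.73, 2.73], [-0.86, 2.22], [0.23, 2.46], [-1.11, 4.25], [0.08, 2.63], [-2.82, 2.82]. Speed limits (rad/s): [2.79, 2.79, 3.14, 3.14, 3.14, 3.14].

INTERFACE

Orientations are given as a unit quaternion [w, x, y, z].
In Python, from plant import robot gives the robot as it stands.
- The arm moves only by the tool step_arm, never from a script. Its arguments are lists of equal length, an entry for each row: "xyz": the shift along the world's x, y, z in m, a list of three; "delta_rot": the turn, a rotation vector about the world's x, y, z in degrees, a list of three. In form: {"xyz": [[dx, dy, dz], ...], "delta_rot": [[rx, ry, rz], ...]}. A call has exactly 5 rows; each row is the pose to reach, as a shift and turn from the pose measured when the call began; what a row does not reach only later rows make up. A row lasts 1/10 s, in which the tool goes at most 50 mm and 8.59 degrees, less where a joint would pass 70% of its speed; a pose out of reach is approached as far as the arm can. A call with a gripper value outside its range is refused whole. "claw" is the opening, from 0 (shut) to 1 (fully open), set as the call begins (left out, the last holds). The fingers move at their own pace and stop on an object; "newtons" is the grip in N (left out, the last holds). Time passes only in rows, so rows that repeat a pose let the fingers close, or fill a call up. It gives the time, the measured TCP pose, the force and the opening at its end, in the units of the state.
- robot.observe(): the state, without advancing time (a new reading comes with each control period).
- robot.read_camera(name): name is "scene" or "top" or "wrist"; returns a dict with "img" (384x512x3 uint8, red, green, blue), "range_z" (384x512 float32, m along the optical axis (not along the pixel's ray), 0 where there is no reading), "fx", "fy", "cx", "cy" (pixels), "camera_from_world" (4x4, takes a point from world to camera coordinates). Camera axes: x right, y down, z forward; pixel columns grow to the right and rows downward; lengths in m; the calibration is good to about 2 mm. A picture is of the moment at which its call begins.
- robot.hand_in(): hands the job in, once; it reports no verdict.
Trained networks look in a picture, given as the dict that the camera call returned (one of the last four; its "shot" number tells which), for a name from the list of things; names that differ only in an ending like _2 or _b are one class to them, and where a whole thing is asked for, a point or a joint stands for the part that bears it (a point fixed in the world has none). Each returns a list of dicts, best first, with "score" (0 to 1); they miss things now and then, are a little off and sometimes report something else, mostly with a low value. They report only what shows in the picture. A call takes as long as a camera call.
- robot.trace(picture, target): "mask" (384x512 bool, what is visible of it) and "rect" ([centre column, centre row, width, height] in pixels, round what is visible of it).
The state is a dict: "clock": time; "q": joint angles; "dq": joint speeds; "tau": joint torques, N m; "tcp_pos": TCP position; "tcp_rot": TCP orientation; "wrist_force": force on the tool from outside, world axes, zero at the start; "ft_torque": the same for the moment, N m; "opening": finger opening in m.
Only numpy, scipy, OpenCV 4.12 (cv2) and the standard library are available. Lean on these libraries where they do the work, as an engineer would, in place of code of your own. Each camera call takes 0.05 s, during which the arm holds its last target.

TASK

Open the locked steel cash box on the reception desk. Its pointer knob is read against the ring of 40 marks around it, counted clockwise from the triangle (0): turn it right (clockwise) at least two full turns and stop at 10, then turn it left, passing 10 once more, and stop at 35, then turn it slowly right until you feel it come up against its stop, without forcing it. Then lift the lid by its handle more than halfway (past 50 degrees), leave it standing open and let go, without disturbing the other things on the desk.

Things in the scene. Friction and masses are not known exactly. Their poses are not given: they have to be found in the camera images.
- cashbox: dark grey sheet-steel cash box, fixed on the desk: body 220 (x) by 300 (y) by 88 mm high. Origin: centre of its underside; z up, x from its front (handle side, nearest the robot) to its hinge side. A safe lock under the lid (two loose wheels and a drive cam) holds the lid shut: the dial draws the bolt only after both wheels have been set by dialing the two numbers.
- lid (a joint): opening angle of the lid, rad: 0 shut, 1.3 fully open. A 222 by 302 mm steel tray, top face 92 mm above the desk when shut, 0.6 to 0.8 kg with the lock, hinged along the far (+x) upper edge of the box. The hinge is stiff: the lid stays where it is left; lifting it at the handle takes about 8 N. While locked it gives only about 0.5 degree.
- lid_handle (a point): centre of the lid's handle: a round steel bar 10 mm thick, 110 mm long, parallel to the box's y axis, on two end posts. When shut it is 34 mm above the lid's top face (126 mm above the desk), 189 mm before the hinge line and 38 mm above it. Pinch it from above, fingers closing along the box's x. Axes: the lid's.
- lid_hinge (a point): centre of the hinge line, 88 mm above the desk, 111 mm behind the box's centre. Its y axis is the hinge line; the lid opens by turning about +y: the handle rises and swings away from the robot. Axes: the lid's.
- dial_axis (a point): point on the dial's axis, on the upper face of the dial ring: 96 mm above the desk, 20 mm behind the box's centre, 98 mm behind the handle. The ring is a bare aluminium disc 100 mm across, 4 mm proud of the lid, fixed, with 40 black marks at its rim (every fifth one bolder); the black triangle on the hinge side (box +x) is mark 0. Axes: the lid's, x from mark 20 to mark 0.
- dial (a joint): angle of the pointer knob, rad, growing clockwise seen from above, 0 when it points at mark 0 (box +x), counting on over full turns. One mark is 2 pi / 40 = 0.157 rad. Locked it has no end stop, turns against 0.03 to 0.045 N m and stays where left. Numbers must be met within 1 mark; first arrive at 10 clockwise and at 35 anticlockwise.
- knob_centre (a point): on the dial's axis, half-way up the knob's wing, 17 mm above the ring. The black knob: a round skirt 52 mm across up to 7 mm above the ring; on it, across the axis, an upright wing 12 mm wide, from 7 to 27 mm above the ring. The wing's long end with a white line on top is the pointer; the blunt end reaches 22 mm the other way. Turn it by gripping across the wing, or see pointer_tip.
- pointer_tip (a point): outer end of the pointer (long end of the wing), 38 mm from the axis, 17 mm above the ring; moves with the knob. The wing is 12 mm wide up to 26 mm from the axis, then a nose 6 mm wide. Closed fingertips moved in a circle round the axis can push it round by either flank.
- bolt_stop: the steel stop in the lock under the lid, out of sight. After both numbers, turning right from 35 past the triangle, the cam catches the bolt somewhere between marks 3 and 13 (varies, not measurable) and draws it over the next 3 to 4 marks until it meets this stop and the dial stops hard; only then is the lid free. More than about 0.4 N m on the knob (11 N at the pointer's end) overloads it.
- strike: the steel ledge inside the box's front wall under which the bolt catches until it is drawn, out of sight.
- stapler: a black stapler, 150 by 40 by 53 mm, loose, standing on the desk beside the box; origin at the centre of its underside. To be left alone.
- pen_mug: a white mug, 80 mm across and 95 mm high, loose, beside the box; origin at the centre of its underside. To be left alone.
- tape: a black desk tape dispenser, 125 by 52 by 73 mm, loose, beside the box; origin at the centre of its underside. To be left alone.

How it is judged:
On the way, in this order (a step that is already met when the one before it is completed fails the run):
1. the dial has come up against its stop with the lid still shut, the bolt drawn (contact force between bolt_stop and anything else above 1 N and value of joint lid below 0.03 rad), for 0.05 s.
2. the lid is lifted past 50 degrees (value of joint lid above 0.87 rad), for 0.2 s.
At the end, for the whole second after the job is handed in: The lid stands open by itself, raised more than 50 degrees (0.87 rad) and at rest, the hand has let go, and the stapler, mug and tape dispenser are within 15 mm of where they stood (value of joint lid above 0.87 rad and velocity of joint lid between -0.05 and 0.05 rad/s and contact force between the fingers and anything else below 0.1 N and distance of each of stapler, pen_mug, tape from where it was at the start of the episode below 0.015 m); the robot touches nothing.
It fails at once if the dial is forced against its stop (more than 20 N between the drawn bolt and its stop, about 0.45 N m at the knob) (contact force between bolt_stop and anything else above 20 N).
It fails at once if the lid is wrenched upward against the shot bolt (more than 25 N) (contact force between strike and anything else above 25 N).
It fails at once if the stapler, mug or tape dispenser is shoved or tipped (distance of any of stapler, pen_mug, tape from where it was at the start of the episode above 0.03 m or angle between any of stapler, pen_mug, tape's own z axis and vertical above 0.5 rad).
It also fails if it takes over 72 s, if anything falls off the work surface, if the arm or the gripper's body presses on something with over 40 N, if the wrist force passes 120 N, or if a joint passes its speed limit or range.

## Working session

There is one attempt and no reset: what is moved stays moved. The work goes in short steps, Python scripts to look and compute and a tool call to move; the robot and the scene stay as the last step left them, time stands still between calls to the robot, and variables do not carry over. Pictures are saved under pics/ and viewed, and the job is handed in when it is done.

Besides the shell and the picture viewer there is one more tool, called in YAML: its name, and indented under it one key for each argument. step_arm: Moves the arm, as the interface text tells. Its arguments: {"type":"object","properties":{"xyz":{"type":"array"},"delta_rot":{"type":"array"},"claw":{"type":"number"},"newtons":{"type":"number"}},"required":["xyz","delta_rot"]}

```bash
ls; mkdir -p pics
cat > h.py <<'E'
from plant import robot
import numpy as np, cv2
def save(n,im): cv2.imwrite(f'pics/{n}.png',cv2.cvtColor(im,cv2.COLOR_RGB2BGR))
def toworld(p,u,v,z=None):
    T=np.linalg.inv(p["camera_from_world"]); 
    if z is None: z=p["range_z"][int(round(v)),int(round(u))]
    c=np.array([(u-p["cx"])/p["fx"]*z,(v-p["cy"])/p["fy"]*z,z,1]); return (T@c)[:3]
def onplane(p,u,v,h):
    T=np.linalg.inv(p["camera_from_world"]); d=T[:3,:3]@np.array([(u-p["cx"])/p["fx"],(v-p["cy"])/p["fy"],1]); o=T[:3,3]
    return o+d*(h-o[2])/d[2]
def proj(p,w):
    c=p["camera_from_world"]@np.append(w,1); return p["fx"]*c[0]/c[2]+p["cx"],p["fy"]*c[1]/c[2]+p["cy"]
E
python3 - <<'E'
from h import *
s=robot.observe();print(s)
for n in("scene","top"):
    p=robot.read_camera(n);save(n+"0",p["img"]);np.savez(f'{n}0.npz',**{k:v for k,v in p.items()})
    print(n,p["fx"],p["cx"],p["cy"],np.linalg.inv(p["camera_from_world"]).round(3).tolist())
    for t in("cashbox","lid_handle","dial","pointer_tip","stapler","pen_mug","tape"):
        for d in robot.trace(p,t)[:1]:
            m=d["mask"]&(p["range_z"]>0);v,u=np.nonzero(m)
            W=np.array([toworld(p,a,b) for a,b in zip(u,v)])
            print(t,round(d["score"],2),np.round(d["rect"],1),np.median(W,0).round(3),W.min(0).round(3),W.max(0).round(3))
E
```

```text
pics
{'clock': 0.0, 'q': array([-1.27150493e+00,  2.07434448e-01,  1.54296036e+00, -6.74326480e-06,
        1.39354226e+00, -1.50492140e-01]), 'dq': array([ 0.00066138, -0.00047435,  0.0007202 , -0.00092281, -0.00084009,
        0.0019506 ]), 'tau': array([ 9.24045453e-04, -3.83040082e+01, -2.91594690e+01, -6.92927256e-05,
        1.06096288e-02,  5.63314387e-06]), 'tcp_pos': array([ 0.24973177, -0.51699493,  0.19721464]), 'tcp_rot': array([-1.16871570e-03,  9.74817446e-01,  2.23001286e-01, -9.04401135e-05]), 'wrist_force': array([ 0.53735636,  0.21192612, -0.28750913]), 'ft_torque': array([ 0.01302973,  0.0547145 , -0.01827572]), 'opening': 0.08551908238918607}
scene 497.67918272271993 263.0610342229272 192.01107866320453 [[0.035, 0.707, -0.706, 1.284], [0.999, -0.031, 0.019, -0.01], [-0.009, -0.706, -0.708, 0.878], [0.0, 0.0, 0.0, 1.0]]
lid_handle 0.72 [249.9 218.  162.4  91.6] [ 0.577 -0.007  0.092] [ 0.327 -0.203 -0.004] [0.705 0.18  0.134]
dial 0.8 [250.2 215.9  25.4  19.1] [ 0.589 -0.015  0.106] [ 0.55  -0.043  0.094] [0.611 0.01  0.126]
pointer_tip 0.72 [250.4 215.2  26.5  19.
[... 593 characters left out ...]
] [ 0.556 -0.014  0.093] [ 0.417 -0.186 -0.003] [0.721 0.156 0.137]
lid_handle 0.8 [260.8 182.7 130.2 114.2] [ 0.556 -0.014  0.093] [ 0.416 -0.205 -0.004] [0.721 0.17  0.137]
dial 0.53 [264.1 168.9  18.9  20.9] [ 0.578 -0.019  0.105] [ 0.553 -0.044  0.097] [0.602 0.005 0.128]
pointer_tip 0.68 [265.  171.1  23.4  22.7] [ 0.578 -0.019  0.104] [ 0.553 -0.046  0.093] [0.609 0.008 0.128]
stapler 0.94 [178.6 145.4  24.1  57.7] [0.661 0.201 0.051] [ 0.589  0.174 -0.005] [0.749 0.244 0.059]
pen_mug 0.68 [363.1 181.9  43.   43.1] [ 0.547 -0.285  0.041] [ 0.503 -0.313 -0.   ] [ 0.611 -0.233  0.1  ]
tape 0.71 [338.1 236.7  31.1  49. ] [ 0.408 -0.207  0.051] [ 0.345 -0.254  0.005] [ 0.471 -0.169  0.078]
```

Run:
```python
from h import *
for n,(a,b,c,d) in {"scene":(150,360,150,290),"top":(170,380,110,270)}.items():
    im=np.load(n+'0.npz')["img"][c:d,a:b];save(n+"0z",cv2.resize(im,None,fx=3.7,fy=3.7,interpolation=cv2.INTER_CUBIC))
```

```text
(no output)
```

View pics/scene0.png

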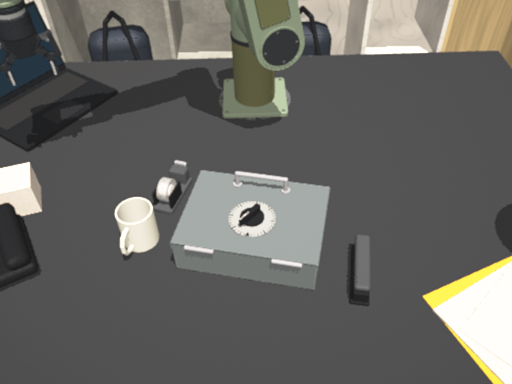

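```bash
sleep 1
```

```text
(no output)
```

View pics/top0z.png

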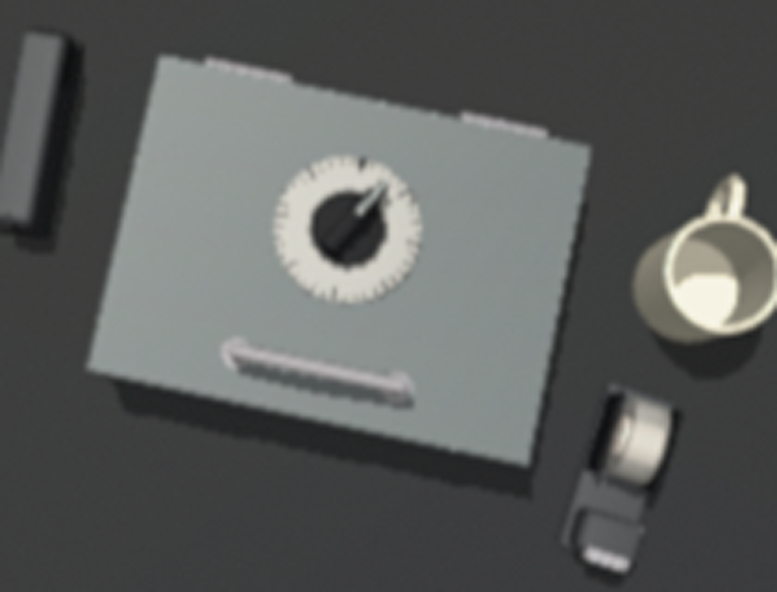

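View pics/scene0z.png

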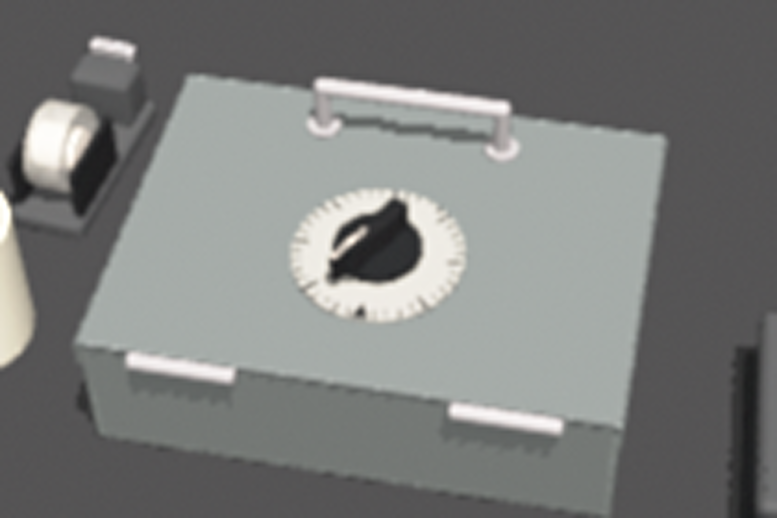

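Run:
```python
from h import *
p=np.load('top0.npz');p={k:p[k] for k in p.files}
g=lambda x,y,h:onplane(p,x/3.7+170-.36,y/3.7+110-.36,h)
C=[g(*c,.092) for c in((160,57),(590,147),(530,466),(90,370))]
for c in C:print(c.round(4))
print('size',[np.linalg.norm(C[i]-C[(i+1)%4]).round(4) for i in range(4)],'ctr',np.mean(C,0).round(4))
d=(C[0]+C[1]-C[2]-C[3]);print('yaw',np.degrees(np.arctan2(d[1],d[0])))
yaw=np.arctan2(d[1],d[0]);ctr=np.mean(C,0)
print('dial pred',ctr[:2]+.02*np.array([np.cos(yaw),np.sin(yaw)]))
# ring by pixels: bright, plane .096
im=cv2.cvtColor(p["img"],cv2.COLOR_RGB2GRAY)
m=np.zeros_like(im);cv2.circle(m,(264,171),23,255,-1)
b=cv2.findNonZero(((im>170)&(m>0)).astype(np.uint8));h=cv2.convexHull(b);e=cv2.fitEllipse(h);print(e,onplane(p,*e[0],.096))
t=g(363,160,.096);k=g(388,180,.123);a=onplane(p,*e[0],.096)
for q in(t,k):print(q.round(4),np.degrees(np.arctan2(*(q-a)[1::-1])),np.hypot(*(q-a)[:2]))
print('handle ends',g(230,347,.131),g(410,384,.131))
```

```text
[0.7008 0.1071 0.092 ]
[ 0.6323 -0.1862  0.092 ]
[ 0.4165 -0.1373  0.092 ]
[0.4867 0.1562 0.092 ]
size [np.float64(0.3012), np.float64(0.2213), np.float64(0.3018), np.float64(0.2196)] ctr [ 0.5591 -0.0151  0.092 ]
yaw -12.856112313778882
dial pred [ 0.57856643 -0.01950227]
((263.3666687011719, 171.37063598632812), (38.864479064941406, 39.13106918334961), 134.1099090576172) [ 0.57874221 -0.01835102  0.096     ]
[ 0.6255 -0.0305  0.096 ] -14.533810018964784 0.04828403256486373
[ 0.6064 -0.0453  0.123 ] -44.33542060715639 0.03861389137936852
handle ends [0.49766768 0.06005121 0.131     ] [ 0.47141462 -0.05549891  0.131     ]
```

step_arm:
  xyz:
    - [0.03,0.042,0]
    - [0.06,0.084,0]
    - [0.09,0.126,0]
    - [0.12,0.168,0]
    - [0.145,0.203,0]
  delta_rot:
    - [0,0,-6]
    - [0,0,-12]
    - [0,0,-18]
    - [0,0,-24]
    - [0,0,-30]
  claw: 0
  newtons: 40

```text
clock: 1.3
tcp_pos: [0.3959, -0.3132, 0.1987]
tcp_rot: [0.0, 0.999, -0.039, 0.0]
wrist_force: [0.6, -0.7, 0.2]
opening: 0.0124
```

step_arm:
  xyz:
    - [0.029,0.04,0]
    - [0.058,0.08,0]
    - [0.087,0.12,0]
    - [0.116,0.16,0]
    - [0.145,0.2,0]
  delta_rot:
    - [0,0,-6]
    - [0,0,-12]
    - [0,0,-18]
    - [0,0,-21.5]
    - [0,0,-21.5]

```text
clock: 1.8
tcp_pos: [0.5419, -0.1114, 0.199]
tcp_rot: [0.0, 0.974, -0.225, 0.001]
wrist_force: [0.3, -0.4, -0.1]
opening: 0.0
```

step_arm:
  xyz:
    - [0.029,0.04,0]
    - [0.058,0.08,0]
    - [0.075,0.108,-0.01]
    - [0.075,0.108,-0.03]
    - [0.075,0.108,-0.05]
  delta_rot:
    - [0,0,0]
    - [0,0,0]
    - [0,0,0]
    - [0,0,0]
    - [0,0,0]

```text
clock: 2.3
tcp_pos: [0.6179, -0.0019, 0.1488]
tcp_rot: [0.0, 0.975, -0.224, 0.001]
wrist_force: [0.6, -0.8, 0.1]
opening: 0.0001
```

Run:
```python
from h import *
s=robot.observe();print(s["q"].round(3),s["tcp_pos"].round(4),s["clock"],s["wrist_force"],s["opening"])
p=robot.read_camera("top");save("t1",cv2.resize(p["img"][110:270,170:380],None,fx=3.7,fy=3.7,interpolation=cv2.INTER_CUBIC))
p=robot.read_camera("wrist");save("w1",p["img"])
```

```text
[-1.420e-01  3.360e-01  1.484e+00 -1.000e-03  1.319e+00  1.881e+00] [ 0.6179 -0.0019  0.1488] 2.3 [ 0.55688577 -0.79010757  0.06414224] 0.00012191546805524548
```

View pics/t1.png

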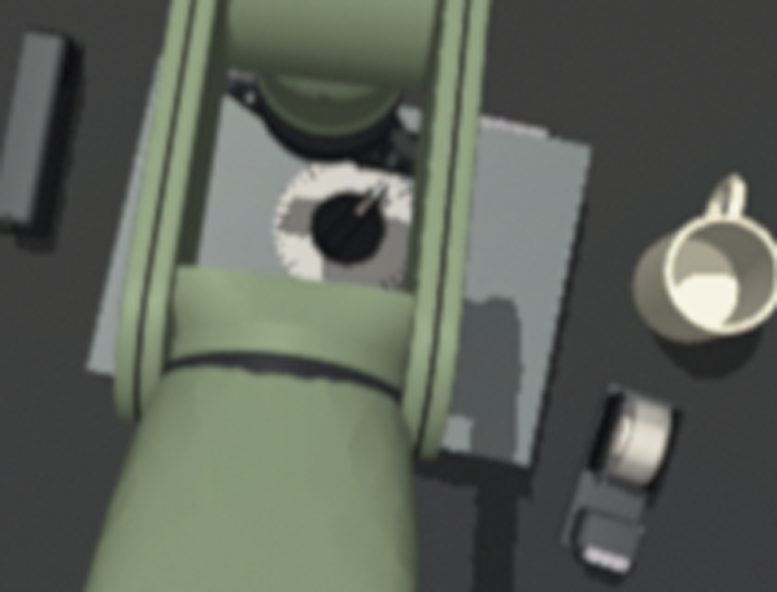

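View pics/w1.png

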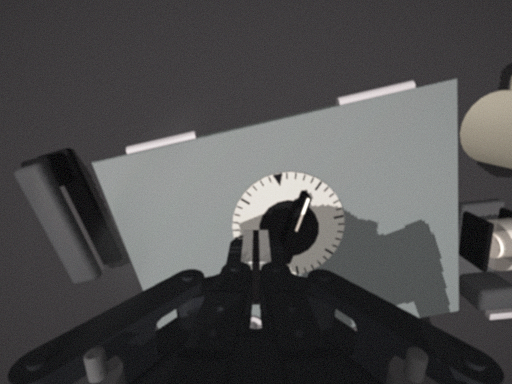

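```bash
cat > arc.py <<'E'
import sys
from h import *
A=np.array([.5787,-.0190])
def rows(angs,R=.040,z=None):
    s=robot.observe();p=s["tcp_pos"]
    c=np.degrees(np.arctan2(*(p[:2]-A)[::-1]))
    print('now ang %.1f R %.1f'%(c,1e3*np.hypot(*(p[:2]-A))),p.round(4),s["clock"],s["wrist_force"].round(2))
    o=[]
    for a in angs:
        t=A+R*np.array([np.cos(np.radians(a)),np.sin(np.radians(a))]);d=t-p[:2]
        o.append([round(float(d[0]),4),round(float(d[1]),4),0 if z is None else round(float(z-p[2]),4)])
    print(o)
E
python3 -c "
from arc import *
rows([20,20,20,10,0],z=.110)"
```

```text
now ang 25.0 R 39.2 [ 0.6142 -0.0024  0.1452] 2.4 [-1.48  0.29 -0.71]
[[0.0021, -0.0029, -0.0352], [0.0021, -0.0029, -0.0352], [0.0021, -0.0029, -0.0352], [0.0039, -0.0096, -0.0352], [0.0045, -0.0166, -0.0352]]
```

step_arm:
  xyz:
    - [0.002,-0.003,-0.015]
    - [0.002,-0.003,-0.035]
    - [0.002,-0.003,-0.035]
    - [0.004,-0.0096,-0.035]
    - [0.0045,-0.0166,-0.035]
  delta_rot:
    - [0,0,0]
    - [0,0,0]
    - [0,0,0]
    - [0,0,0]
    - [0,0,0]

```text
clock: 2.9
tcp_pos: [0.6201, -0.02, 0.1117]
tcp_rot: [0.001, 0.974, -0.225, -0.002]
wrist_force: [-0.6, -0.4, 0.0]
opening: 0.0002
```

```bash
python3 -c "
from arc import *
rows([-12,-24,-36,-48,-60],z=.110)"
```

```text
now ang -1.3 R 41.4 [ 0.6201 -0.02    0.1117] 2.9 [-0.57 -0.41  0.02]
[[-0.0023, -0.0074, -0.0017], [-0.0049, -0.0153, -0.0017], [-0.009, -0.0226, -0.0017], [-0.0146, -0.0288, -0.0017], [-0.0214, -0.0337, -0.0017]]
```

step_arm:
  xyz:
    - [-0.0023,-0.0074,-0.0017]
    - [-0.0049,-0.0153,-0.0017]
    - [-0.009,-0.0226,-0.0017]
    - [-0.0146,-0.0288,-0.0017]
    - [-0.0214,-0.0337,-0.0017]
  delta_rot:
    - [0,0,0]
    - [0,0,0]
    - [0,0,0]
    - [0,0,0]
    - [0,0,0]

```text
clock: 3.4
tcp_pos: [0.5982, -0.0544, 0.1101]
tcp_rot: [0.001, 0.974, -0.225, -0.002]
wrist_force: [0.1, 0.7, -0.3]
opening: -0.0002
```

```bash
python3 -c "
from arc import *
p=robot.read_camera('wrist');save('w2',p['img']);np.savez('w2.npz',**{k:v for k,v in p.items()})
rows([-80,-100,-120,-140,-160],z=.110)"
```

```text
now ang -63.1 R 40.2 [ 0.5969 -0.0549  0.1099] 3.45 [-0.28 -0.27 -0.21]
[[-0.0112, -0.0035, 0.0001], [-0.0251, -0.0035, 0.0001], [-0.0382, 0.0012, 0.0001], [-0.0488, 0.0102, 0.0001], [-0.0558, 0.0222, 0.0001]]
```

View pics/w2.png

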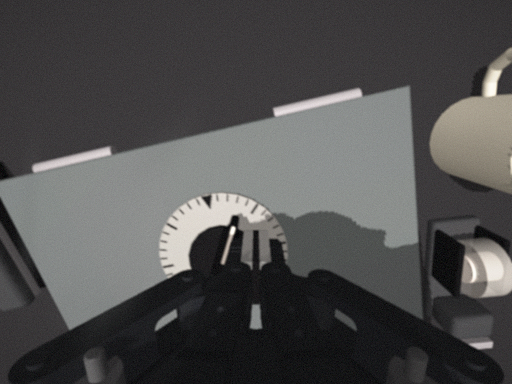

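```bash
cat > ov.py <<'E'
from h import *
A=np.array([.5787,-.0190]);YAW=-12.9
def ov(p,name,x0,y0,w,h,sc,extra=()):
    im=cv2.resize(p["img"][y0:y0+h,x0:x0+w],None,fx=sc,fy=sc,interpolation=cv2.INTER_CUBIC)
    def P(w_,col,r=2):
        u,v=proj(p,np.array(w_));cv2.circle(im,(int((u-x0+.5)*sc),int((v-y0+.5)*sc)),r,col,-1)
    for m in range(0,40):
        a=np.radians(YAW-9*m);P([A[0]+.052*np.cos(a),A[1]+.052*np.sin(a),.096],(255,0,0) if m%5 else (0,255,0),2 if m else 4)
    P([*A,.123],(255,255,0),2)
    for m in range(0,40): 
        a=np.radians(YAW-9*m);P([A[0]+.038*np.cos(a),A[1]+.038*np.sin(a),.123],(0,120,255) if m%5 else (255,0,255),2 if m else 3)
    for e in extra:P(e,(0,255,255),3)
    save(name,im)
E
python3 -c "
from ov import *
p=np.load('w2.npz');p={k:p[k] for k in p.files}
ov(p,'w2o',140,170,200,140,4,[[.5975,-.0547,.110]])
print(np.linalg.inv(p['camera_from_world']).round(3))"
```

```text
[[-0.439 -0.859 -0.263  0.665]
 [-0.899  0.421  0.124 -0.087]
 [ 0.004  0.29  -0.957  0.284]
 [ 0.     0.     0.     1.   ]]
```

View pics/w2o.png

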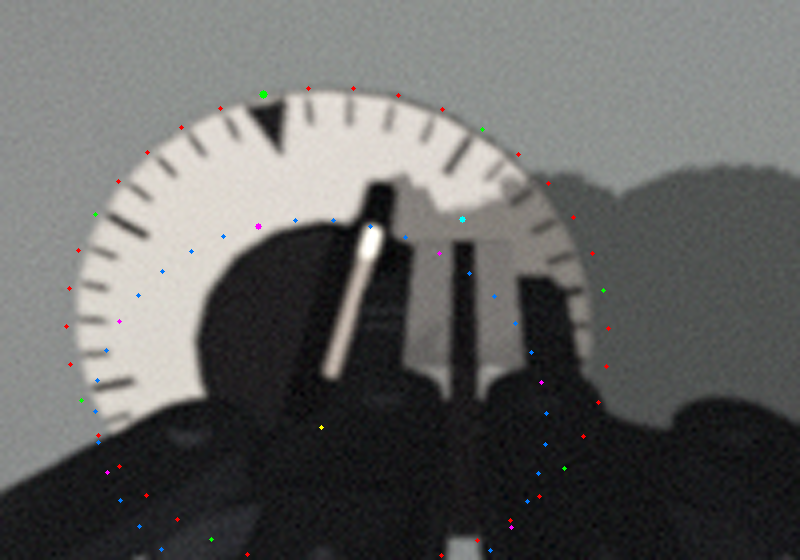

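```bash
python3 -c "
from ov import *
p=np.load('top0.npz');p={k:p[k] for k in p.files}
ov(p,'t0o',235,140,60,60,10)
p=np.load('w2.npz');p={k:p[k] for k in p.files}
for x,y in((350,300),(370,245),(375,200),(340,350),(430,270),(430,340),(495,270),(495,340),(462,270),(550,310),(270,300)):
  print(x,y,toworld(p,140+x/4-.5,170+y/4-.5).round(4))"
```

```text
350 300 [ 0.5976 -0.0343  0.1225]
370 245 [ 0.6042 -0.0413  0.1209]
375 200 [ 0.6085 -0.0438  0.1138]
340 350 [ 0.5899 -0.0283  0.1219]
430 270 [ 0.6101 -0.056   0.1542]
430 340 [ 0.6096 -0.0563  0.1717]
495 270 [ 0.6068 -0.0638  0.1551]
495 340 [ 0.6066 -0.0631  0.1722]
462 270 [ 0.6086 -0.0599  0.155 ]
550 310 [ 0.5996 -0.0681  0.1573]
270 300 [ 0.595  -0.0138  0.1007]
```

View pics/t0o.png

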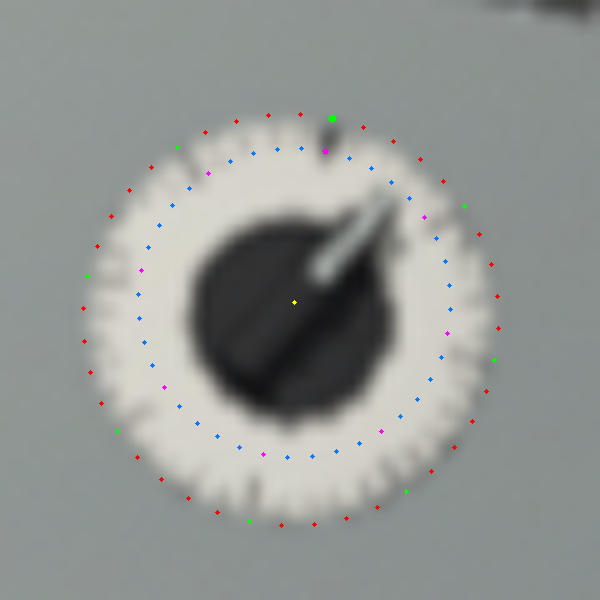

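```bash
python3 -c "
from ov import *
p=np.load('w2.npz');p={k:p[k] for k in p.files}
for x in (430,462,500):
 for y in range(180,360,12):
  print(x,y,toworld(p,140+x/4-.5,170+y/4-.5).round(4),p['range_z'][170+y//4,140+x//4].round(3))
z=p['range_z'];im=np.clip((z-.08)/.3,0,1)*255
save('w2d',cv2.applyColorMap(im.astype(np.uint8),cv2.COLORMAP_JET))"
```

```text
430 180 [ 0.6013 -0.0499  0.0948] 0.203
430 192 [ 0.5993 -0.049   0.0954] 0.202
430 204 [ 0.5971 -0.0478  0.095 ] 0.205
430 216 [ 0.5947 -0.0466  0.0945] 0.205
430 228 [ 0.5926 -0.0455  0.0945] 0.204
430 240 [ 0.6107 -0.0561  0.1462] 0.15
430 252 [ 0.61   -0.0558  0.1484] 0.146
430 264 [ 0.6107 -0.0563  0.1538] 0.143
430 276 [ 0.6101 -0.0561  0.156 ] 0.138
430 288 [ 0.6106 -0.0565  0.1606] 0.136
430 300 [ 0.6103 -0.0564  0.1632] 0.133
430 312 [ 0.6107 -0.0567  0.1672] 0.13
430 324 [ 0.6102 -0.0565  0.1691] 0.127
430 336 [ 0.61   -0.0565  0.1715] 0.126
430 348 [ 0.61   -0.0566  0.1743] 0.122
462 180 [ 0.5987 -0.0553  0.095 ] 0.202
462 192 [ 0.5961 -0.0539  0.0935] 0.204
462 204 [ 0.5941 -0.053   0.0941] 0.204
462 216 [ 0.592  -0.052   0.0944] 0.205
462 228 [ 0.5902 -0.0511  0.0954] 0.208
462 240 [ 0.6081 -0.0597  0.1444] 0.152
462 252 [ 0.6081 -0.0597  0.1484] 0.147
462 264 [ 0.6088 -0.06    0.1537] 0.143
462 276 [ 0.6084 -0.0598  0.1563] 0.14
462 288 [ 0.6083 -0.0598  0.1595] 0.137
462 300 [ 0.6082 -0.0597  0.1625] 0.134
462 312 [ 0.6091 -0.0602  0.1674] 0.129
462 324 [ 0.6082 -0.0597  0.1683] 0.128
462 336 [ 0.6088 -0.06    0.1723] 0.125
462 348 [ 0.6084 -0.0598  0.1742] 0.121
500 180 [ 0.5954 -0.0614  0.0943] 0.202
500 192 [ 0.5928 -0.0603  0.0932] 0.203
500 204 [ 0.5915 -0.0595  0.0954] 0.205
500 216 [ 0.5884 -0.0582  0.0931] 0.205
500 228 [ 0.5865 -0.0572  0.0939] 0.205
500 240 [ 0.6062 -0.0646  0.1454] 0.15
500 252 [ 0.6058 -0.0643  0.1484] 0.146
500 264 [ 0.6065 -0.0644  0.1533] 0.143
500 276 [ 0.6063 -0.0642  0.1564] 0.14
500 288 [ 0.6064 -0.0641  0.1598] 0.137
500 300 [ 0.6062 -0.0639  0.1624] 0.134
500 312 [ 0.607  -0.0641  0.167 ] 0.131
500 324 [ 0.6059 -0.0636  0.1678] 0.128
500 336 [ 0.6069 -0.0639  0.1724] 0.125
500 348 [ 0.6064 -0.0636  0.1741] 0.122
```

View pics/w2d.png

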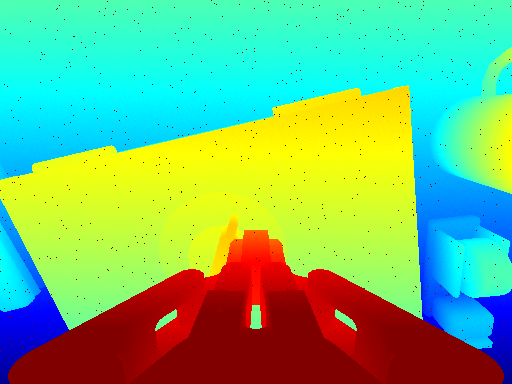

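```bash
python3 -c "
from ov import *
p=robot.read_camera('scene')
ov(p,'s3',180,120,150,120,5,[[.597,-.0549,.110],[.597,-.0549,.144]])
s=robot.observe();print(s['opening'],s['tcp_pos'],s['q'])
for v in range(150,215,3):
  print(v,[toworld(p,u,v).round(3).tolist() for u in (232,236,240)])
"
```

```text
-2.8668266274794168e-06 [ 0.59748974 -0.05429259  0.10991797] [-0.23374139  0.34478534  1.55871223 -0.00189665  1.2422267   1.79243679]
150 [[0.634, -0.045, 0.329], [0.626, -0.039, 0.323], [0.622, -0.032, 0.319]]
153 [[0.63, -0.046, 0.32], [0.626, -0.039, 0.316], [0.625, -0.032, 0.315]]
156 [[0.634, -0.046, 0.316], [0.631, -0.039, 0.313], [0.63, -0.032, 0.312]]
159 [[0.633, -0.046, 0.309], [0.633, -0.039, 0.308], [0.629, -0.033, 0.304]]
162 [[0.634, -0.047, 0.303], [0.633, -0.04, 0.302], [0.63, -0.033, 0.299]]
165 [[0.635, -0.047, 0.296], [0.632, -0.04, 0.293], [0.629, -0.033, 0.29]]
168 [[0.633, -0.047, 0.288], [0.633, -0.04, 0.287], [0.63, -0.034, 0.284]]
171 [[0.637, -0.048, 0.284], [0.635, -0.041, 0.282], [0.631, -0.034, 0.278]]
174 [[0.635, -0.048, 0.275], [0.633, -0.041, 0.273], [0.618, -0.035, 0.259]]
177 [[0.614, -0.05, 0.248], [0.616, -0.042, 0.25], [0.622, -0.035, 0.255]]
180 [[0.623, -0.05, 0.248], [0.619, -0.043, 0.244], [0.619, -0.035, 0.245]]
183 [[0.622, -0.05, 0.24], [0.62, -0.043, 0.238], [0.622, -0.035, 0.239]]
186 [[0.618, -0.051, 0.228], [0.62, -0.043, 0.23], [0.619, -0.036, 0.229]]
189 [[0.618, -0.051, 0.22], [0.619, -0.044, 0.221], [0.598, -0.037, 0.201]]
192 [[0.618, -0.052, 0.213], [0.615, -0.044, 0.209], [0.601, -0.037, 0.195]]
195 [[0.613, -0.052, 0.2], [0.614, -0.045, 0.2], [0.613, -0.037, 0.199]]
198 [[0.612, -0.053, 0.191], [0.614, -0.045, 0.192], [0.618, -0.037, 0.196]]
201 [[0.607, -0.054, 0.176], [0.61, -0.046, 0.179], [0.617, -0.038, 0.187]]
204 [[0.609, -0.054, 0.17], [0.611, -0.046, 0.172], [0.598, -0.039, 0.158]]
207 [[0.61, -0.054, 0.163], [0.608, -0.047, 0.16], [0.547, -0.041, 0.095]]
210 [[0.608, -0.055, 0.152], [0.608, -0.047, 0.152], [0.556, -0.041, 0.096]]
213 [[0.564, -0.058, 0.096], [0.565, -0.05, 0.096], [0.567, -0.041, 0.098]]
```

View pics/s3.png

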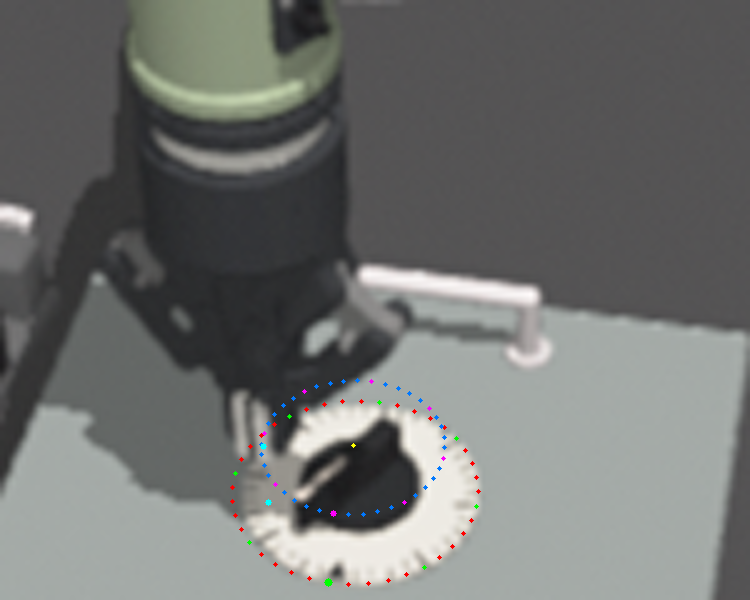

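```bash
python3 -c "
from arc import *
rows([-40,-10,20,20,20],z=.110)"
```

```text
now ang -62.0 R 40.0 [ 0.5975 -0.0543  0.1099] 3.5 [ 0.    0.14 -0.64]
[[0.0119, 0.0096, 0.0001], [0.0206, 0.0283, 0.0001], [0.0188, 0.049, 0.0001], [0.0188, 0.049, 0.0001], [0.0188, 0.049, 0.0001]]
```

step_arm:
  xyz:
    - [0.012,0.0096,0]
    - [0.0206,0.0283,0]
    - [0.0188,0.049,0]
    - [0.0188,0.049,-0.01]
    - [0.0188,0.049,-0.02]
  delta_rot:
    - [0,0,0]
    - [0,0,0]
    - [0,0,0]
    - [0,0,0]
    - [0,0,0]

```text
clock: 4.0
tcp_pos: [0.6171, -0.0043, 0.0895]
tcp_rot: [0.001, 0.974, -0.225, -0.002]
wrist_force: [0.5, -0.8, -0.7]
opening: -0.0001
```

step_arm:
  xyz:
    - [0,0,-0.003]
    - [0,0,-0.006]
    - [0,0,-0.009]
    - [0,0,-0.012]
    - [0,0,-0.012]
  delta_rot:
    - [0,0,0]
    - [0,0,0]
    - [0,0,0]
    - [0,0,0]
    - [0,0,0]

```text
clock: 4.5
tcp_pos: [0.6168, -0.0046, 0.0771]
tcp_rot: [0.001, 0.974, -0.225, -0.002]
wrist_force: [0.0, -0.6, -0.2]
opening: 0.0001
```

```bash
python3 -c "
from ov import *
from arc import rows
p=robot.read_camera('wrist')
ov(p,'w3',140,150,200,150,4)
s=robot.observe();print(s['opening'],s['tcp_pos'])
for v in range(200,250,3):
  print(v,[toworld(p,u,v).round(3).tolist() for u in (247,264)])
rows([5,-7,-19,-31,-43],z=.074)
"
```

```text
-0.00024208039056325276 [ 0.61702289 -0.00458689  0.07741386]
200 [[0.638, -0.01, 0.091], [0.634, -0.02, 0.092]]
203 [[0.636, -0.009, 0.09], [0.632, -0.019, 0.09]]
206 [[0.635, -0.008, 0.09], [0.63, -0.018, 0.09]]
209 [[0.633, -0.007, 0.09], [0.63, -0.017, 0.095]]
212 [[0.631, -0.007, 0.091], [0.628, -0.017, 0.094]]
215 [[0.629, -0.006, 0.091], [0.626, -0.016, 0.094]]
218 [[0.628, -0.005, 0.092], [0.625, -0.015, 0.095]]
221 [[0.627, -0.005, 0.095], [0.623, -0.014, 0.095]]
224 [[0.625, -0.004, 0.094], [0.621, -0.013, 0.095]]
227 [[0.624, -0.003, 0.095], [0.619, -0.012, 0.095]]
230 [[0.629, -0.006, 0.113], [0.625, -0.015, 0.113]]
233 [[0.629, -0.006, 0.117], [0.625, -0.014, 0.116]]
236 [[0.629, -0.006, 0.121], [0.625, -0.014, 0.121]]
239 [[0.629, -0.007, 0.124], [0.625, -0.014, 0.123]]
242 [[0.629, -0.006, 0.127], [0.625, -0.014, 0.128]]
245 [[0.629, -0.006, 0.13], [0.625, -0.014, 0.13]]
248 [[0.629, -0.007, 0.133], [0.625, -0.014, 0.132]]
now ang 20.6 R 40.9 [ 0.617  -0.0046  0.0774] 4.55 [ 0.33  0.23 -0.86]
[[0.0015, -0.0109, -0.0034], [0.0014, -0.0193, -0.0034], [-0.0005, -0.0274, -0.0034], [-0.004, -0.035, -0.0034], [-0.0091, -0.0417, -0.0034]]
```

View pics/w3.png

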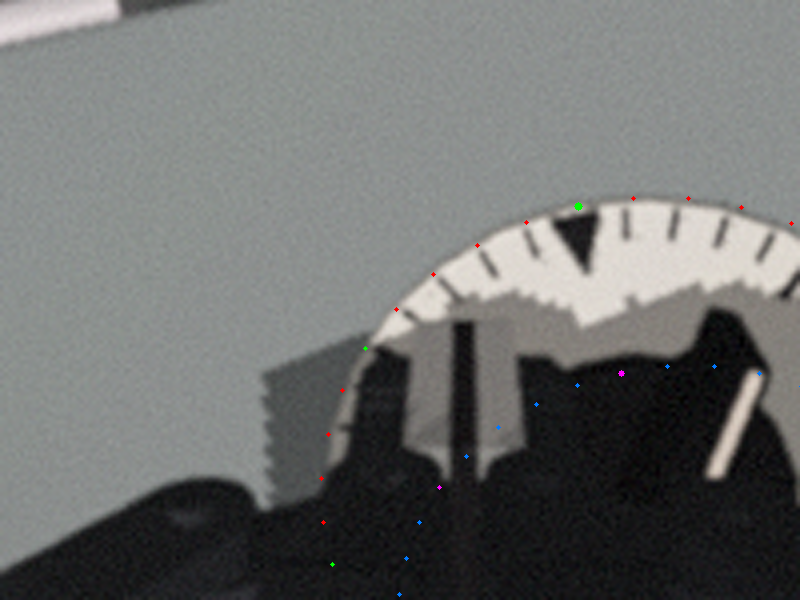

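step_arm:
  xyz:
    - [0.0015,-0.0109,-0.0034]
    - [0.0014,-0.0193,-0.0034]
    - [-0.0005,-0.0274,-0.0034]
    - [-0.004,-0.035,-0.0034]
    - [-0.0091,-0.0417,-0.0034]
  delta_rot:
    - [0,0,0]
    - [0,0,0]
    - [0,0,0]
    - [0,0,0]
    - [0,0,0]

```text
clock: 5.05
tcp_pos: [0.608, -0.0472, 0.0742]
tcp_rot: [0.001, 0.974, -0.225, -0.001]
wrist_force: [0.6, 1.9, -0.3]
opening: -0.0001
```

```bash
python3 -c "
from ov import *
from arc import rows
p=robot.read_camera('wrist')
ov(p,'w4',140,150,200,150,4)
rows([-65,-85,-105,-125,-145],z=.074)
"
```

```text
now ang -45.8 R 40.6 [ 0.607  -0.0481  0.0741] 5.1 [ 0.25 -0.35  0.55]
[[-0.0114, -0.0072, -0.0001], [-0.0248, -0.0108, -0.0001], [-0.0386, -0.0096, -0.0001], [-0.0512, -0.0037, -0.0001], [-0.061, 0.0061, -0.0001]]
```

View pics/w4.png

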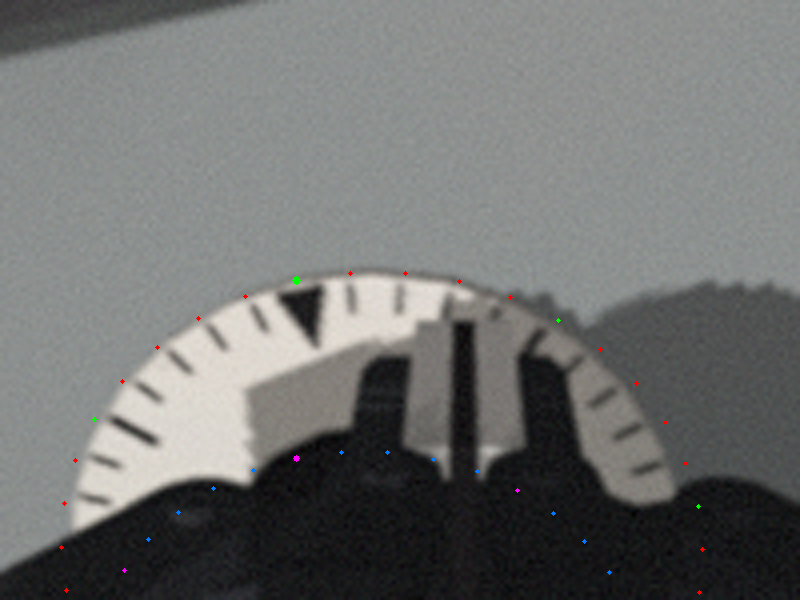

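```bash
cat >> arc.py <<'E'
def plan(a0,step,n,R=.040,z=.074,lead=0):
    s=robot.observe();p=s["tcp_pos"].copy()
    print('now ang %.1f R %.1f'%(np.degrees(np.arctan2(*(p[:2]-A)[::-1])),1e3*np.hypot(*(p[:2]-A))),p.round(4),s["clock"],s["wrist_force"].round(2))
    a=a0
    for k in range(n):
        o=[]
        for i in range(5):
            a+=step;t=A+R*np.array([np.cos(np.radians(a)),np.sin(np.radians(a))]);d=t-p[:2]
            o.append([round(float(d[0]),4),round(float(d[1]),4),round(float(z-p[2]),4)])
        p=np.array([*t,z]);print(a,o)
E
python3 -c "
from arc import *
plan(-46,-22,4)"
```

```text
now ang -45.8 R 40.6 [ 0.607  -0.0481  0.0741] 5.1 [ 0.25 -0.35  0.55]
-156 [[-0.0133, -0.008, -0.0001], [-0.0283, -0.0109, -0.0001], [-0.0433, -0.008, -0.0001], [-0.0561, 0.0003, -0.0001], [-0.0648, 0.0128, -0.0001]]
-266 [[-0.0034, 0.0149, 0.0], [-0.001, 0.03, 0.0], [0.0068, 0.043, 0.0], [0.019, 0.0522, 0.0], [0.0338, 0.0562, 0.0]]
-376 [[0.0152, -0.0019, 0.0], [0.0285, -0.0093, 0.0], [0.0381, -0.0211, 0.0], [0.0426, -0.0357, 0.0], [0.0412, -0.0509, 0.0]]
-486 [[-0.0069, -0.0136, 0.0], [-0.0185, -0.0236, 0.0], [-0.0329, -0.0286, 0.0], [-0.0481, -0.0278, 0.0], [-0.062, -0.0213, 0.0]]
```

step_arm:
  xyz:
    - [-0.0133,-0.008,0]
    - [-0.0283,-0.0109,0]
    - [-0.0433,-0.008,0]
    - [-0.0561,0.0003,0]
    - [-0.0648,0.0128,0]
  delta_rot:
    - [0,0,0]
    - [0,0,0]
    - [0,0,0]
    - [0,0,0]
    - [0,0,0]

```text
clock: 5.6
tcp_pos: [0.5417, -0.036, 0.0745]
tcp_rot: [0.002, 0.974, -0.226, -0.001]
wrist_force: [0.7, -0.8, 0.7]
opening: -0.0001
```

```bash
python3 -c "
from ov import *
from arc import plan
p=robot.read_camera('wrist')
ov(p,'w5',140,150,200,150,4)
plan(-156,-22,3)
"
```

```text
now ang -159.8 R 41.5 [ 0.5398 -0.0333  0.074 ] 5.65 [-1.62  0.5   0.17]
-266 [[-0.001, 0.013, -0.0], [0.0013, 0.028, -0.0], [0.0092, 0.0411, -0.0], [0.0214, 0.0503, -0.0], [0.0361, 0.0543, -0.0]]
-376 [[0.0152, -0.0019, 0.0], [0.0285, -0.0093, 0.0], [0.0381, -0.0211, 0.0], [0.0426, -0.0357, 0.0], [0.0412, -0.0509, 0.0]]
-486 [[-0.0069, -0.0136, 0.0], [-0.0185, -0.0236, 0.0], [-0.0329, -0.0286, 0.0], [-0.0481, -0.0278, 0.0], [-0.062, -0.0213, 0.0]]
```

View pics/w5.png

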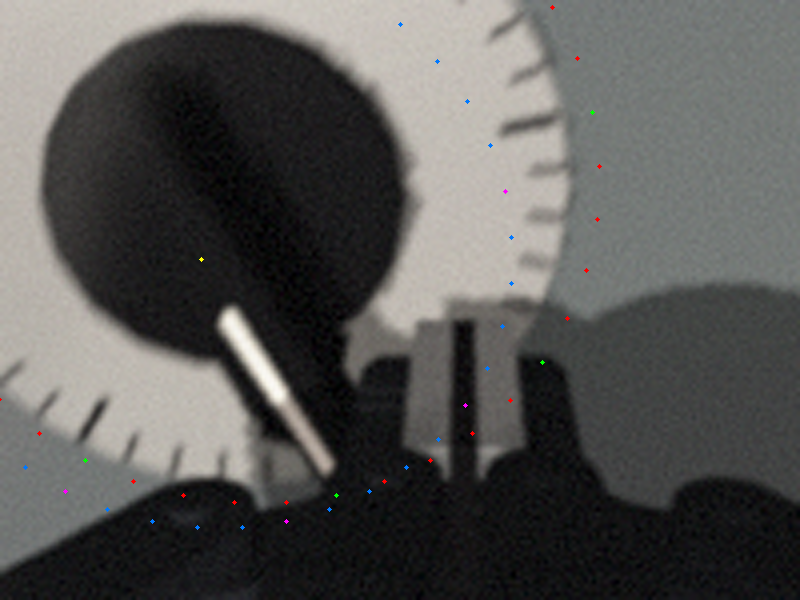

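step_arm:
  xyz:
    - [-0.001,0.013,0]
    - [0.0013,0.028,0]
    - [0.0092,0.0411,0]
    - [0.0214,0.0503,0]
    - [0.0361,0.0543,0]
  delta_rot:
    - [0,0,0]
    - [0,0,0]
    - [0,0,0]
    - [0,0,0]
    - [0,0,0]

```text
clock: 6.15
tcp_pos: [0.5758, 0.0234, 0.0735]
tcp_rot: [0.001, 0.975, -0.224, -0.004]
wrist_force: [-0.8, 0.4, 0.3]
opening: -0.0
```

```bash
python3 -c "
from arc import plan
plan(-266,-22,3)
"
```

```text
now ang 93.8 R 42.5 [0.5758 0.0234 0.0735] 6.15 [-0.81  0.38  0.34]
-376 [[0.0152, -0.0044, 0.0005], [0.0286, -0.0118, 0.0005], [0.0382, -0.0237, 0.0005], [0.0426, -0.0383, 0.0005], [0.0413, -0.0535, 0.0005]]
-486 [[-0.0069, -0.0136, 0.0], [-0.0185, -0.0236, 0.0], [-0.0329, -0.0286, 0.0], [-0.0481, -0.0278, 0.0], [-0.062, -0.0213, 0.0]]
-596 [[-0.0104, 0.0112, 0.0], [-0.0159, 0.0254, 0.0], [-0.0156, 0.0407, 0.0], [-0.0097, 0.0547, 0.0], [0.0011, 0.0655, 0.0]]
```

step_arm:
  xyz:
    - [0.0152,-0.0044,0.0005]
    - [0.0286,-0.0118,0.0005]
    - [0.0382,-0.0237,0.0005]
    - [0.0426,-0.0383,0.0005]
    - [0.0413,-0.0535,0.0005]
  delta_rot:
    - [0,0,0]
    - [0,0,0]
    - [0,0,0]
    - [0,0,0]
    - [0,0,0]

```text
clock: 6.65
tcp_pos: [0.6182, -0.0304, 0.0739]
tcp_rot: [0.0, 0.975, -0.224, -0.004]
wrist_force: [0.6, 1.7, 0.4]
opening: 0.0001
```

```bash
python3 -c "
from ov import *
from arc import plan
p=robot.read_camera('wrist')
ov(p,'w6',140,150,200,150,4)
plan(-376,-22,3,R=.039)
"
```

```text
now ang -20.5 R 41.4 [ 0.6175 -0.0335  0.0739] 6.7 [ 0.96  0.22 -0.35]
-486 [[-0.0081, -0.0095, 0.0001], [-0.0193, -0.0193, 0.0001], [-0.0334, -0.0241, 0.0001], [-0.0483, -0.0233, 0.0001], [-0.0617, -0.017, 0.0001]]
-596 [[-0.0102, 0.0109, 0.0], [-0.0155, 0.0248, 0.0], [-0.0152, 0.0397, 0.0], [-0.0094, 0.0534, 0.0], [0.0011, 0.0639, 0.0]]
-706 [[0.0137, 0.0058, 0.0], [0.0286, 0.0061, 0.0], [0.0425, 0.0007, 0.0], [0.0534, -0.0094, 0.0], [0.0597, -0.0229, 0.0]]
```

View pics/w6.png

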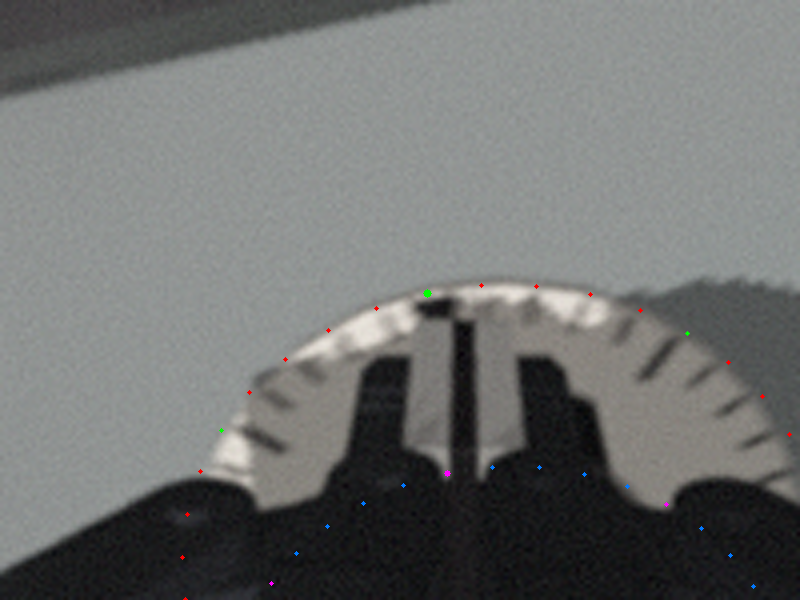

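step_arm:
  xyz:
    - [-0.0081,-0.0095,0]
    - [-0.0193,-0.0193,0]
    - [-0.0334,-0.0241,0]
    - [-0.0483,-0.0233,0]
    - [-0.0617,-0.017,0]
  delta_rot:
    - [0,0,0]
    - [0,0,0]
    - [0,0,0]
    - [0,0,0]
    - [0,0,0]

```text
clock: 7.2
tcp_pos: [0.5549, -0.0524, 0.0745]
tcp_rot: [0.002, 0.974, -0.226, -0.003]
wrist_force: [1.5, -0.4, 0.2]
opening: 0.0004
```

```bash
python3 -c "
from arc import plan
plan(-486,-22,1,R=.039)
"
```

```text
now ang -125.4 R 41.0 [ 0.5549 -0.0524  0.0745] 7.2 [ 1.52 -0.38  0.2 ]
-596 [[-0.0093, 0.0127, -0.0005], [-0.0146, 0.0266, -0.0005], [-0.0144, 0.0415, -0.0005], [-0.0085, 0.0552, -0.0005], [0.002, 0.0657, -0.0005]]
```

step_arm:
  xyz:
    - [-0.0093,0.0127,-0.0005]
    - [-0.0146,0.0266,-0.0005]
    - [-0.0144,0.0415,-0.0005]
    - [-0.0085,0.0552,-0.0005]
    - [0.002,0.0657,-0.0005]
  delta_rot:
    - [0,0,0]
    - [0,0,0]
    - [0,0,0]
    - [0,0,0]
    - [0,0,0]

```text
clock: 7.7
tcp_pos: [0.5563, 0.0151, 0.0736]
tcp_rot: [0.002, 0.974, -0.225, -0.004]
wrist_force: [-1.9, -2.3, -0.3]
opening: -0.0002
```

```bash
python3 -c "
from arc import plan
plan(-596,-22,1,R=.039)
"
```

```text
now ang 123.3 R 40.8 [0.5563 0.0151 0.0736] 7.7 [-1.92 -2.27 -0.35]
-706 [[0.0143, 0.004, 0.0004], [0.0292, 0.0043, 0.0004], [0.0431, -0.001, 0.0004], [0.0539, -0.0112, 0.0004], [0.0602, -0.0247, 0.0004]]
```

step_arm:
  xyz:
    - [0.0143,0.004,0.0004]
    - [0.0292,0.0043,0.0004]
    - [0.0431,-0.001,0.0004]
    - [0.0539,-0.0112,0.0004]
    - [0.0602,-0.0247,0.0004]
  delta_rot:
    - [0,0,0]
    - [0,0,0]
    - [0,0,0]
    - [0,0,0]
    - [0,0,0]

```text
clock: 8.2
tcp_pos: [0.6177, -0.0085, 0.0735]
tcp_rot: [0.002, 0.975, -0.224, -0.004]
wrist_force: [-0.5, 2.8, -0.9]
opening: 0.0005
```

```bash
python3 -c "
from arc import plan
plan(-706,-9,1,R=.039)
"
```

```text
now ang 15.1 R 40.4 [ 0.6177 -0.0085  0.0735] 8.2 [-0.55  2.79 -0.86]
-751 [[-0.0001, -0.0071, 0.0005], [-0.0001, -0.0132, 0.0005], [-0.001, -0.0193, 0.0005], [-0.0028, -0.0251, 0.0005], [-0.0056, -0.0306, 0.0005]]
```

step_arm:
  xyz:
    - [0,-0.0071,0.0005]
    - [0,-0.0132,0.0005]
    - [-0.001,-0.0193,0.0005]
    - [-0.0028,-0.0251,0.0005]
    - [-0.0056,-0.0306,0.0005]
  delta_rot:
    - [0,0,0]
    - [0,0,0]
    - [0,0,0]
    - [0,0,0]
    - [0,0,0]

```text
clock: 8.7
tcp_pos: [0.6121, -0.0397, 0.0743]
tcp_rot: [0.002, 0.974, -0.224, -0.004]
wrist_force: [0.6, 1.1, -0.3]
opening: 0.0
```

```bash
python3 -c "
from ov import *
from arc import plan
p=robot.read_camera('wrist')
ov(p,'w7',140,150,200,150,4)
plan(-751,-5,1,R=.039)
"
```

```text
now ang -33.4 R 39.5 [ 0.6116 -0.0407  0.0742] 8.75 [ 0.53  0.47 -0.23]
-776 [[-0.0014, -0.0012, -0.0002], [-0.0035, -0.0038, -0.0002], [-0.0058, -0.0063, -0.0002], [-0.0084, -0.0086, -0.0002], [-0.0111, -0.0106, -0.0002]]
```

View pics/w7.png

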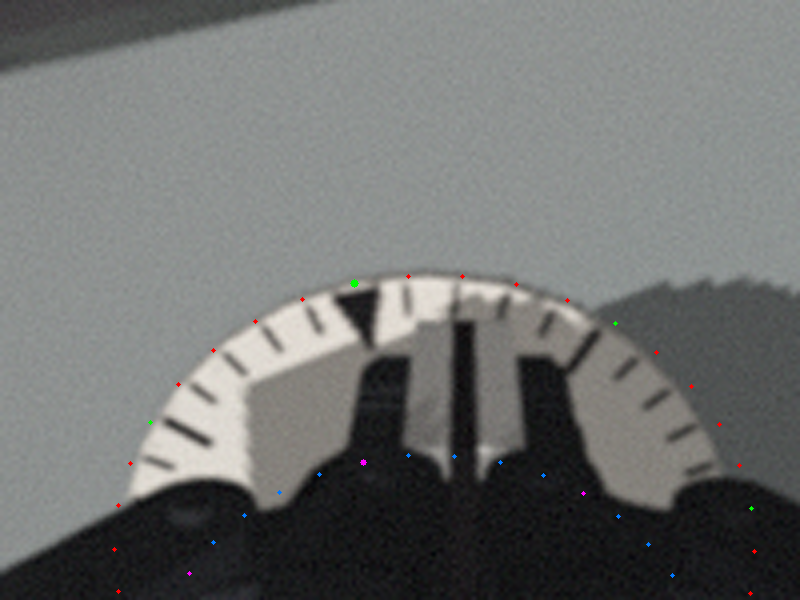

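step_arm:
  xyz:
    - [-0.0014,-0.0012,0]
    - [-0.0035,-0.0038,0]
    - [-0.0058,-0.0063,0]
    - [-0.0084,-0.0086,0]
    - [-0.0111,-0.0106,0]
  delta_rot:
    - [0,0,0]
    - [0,0,0]
    - [0,0,0]
    - [0,0,0]
    - [0,0,0]

```text
clock: 9.25
tcp_pos: [0.6003, -0.0514, 0.0742]
tcp_rot: [0.002, 0.974, -0.225, -0.004]
wrist_force: [1.7, 2.2, -0.2]
opening: 0.0003
```

```bash
python3 -c "
from ov import *
from arc import plan
p=robot.read_camera('scene')
ov(p,'s4',200,170,100,80,8)
p=robot.read_camera('wrist')
ov(p,'w8',140,150,200,150,4)
plan(-776,-2,1,R=.039)
"
```

```text
now ang -56.9 R 39.0 [ 0.6    -0.0516  0.0742] 9.35 [-0.52  0.63  0.93]
-786 [[-0.0006, -0.0004, -0.0002], [-0.0018, -0.0011, -0.0002], [-0.003, -0.0018, -0.0002], [-0.0042, -0.0024, -0.0002], [-0.0054, -0.003, -0.0002]]
```

View pics/s4.png

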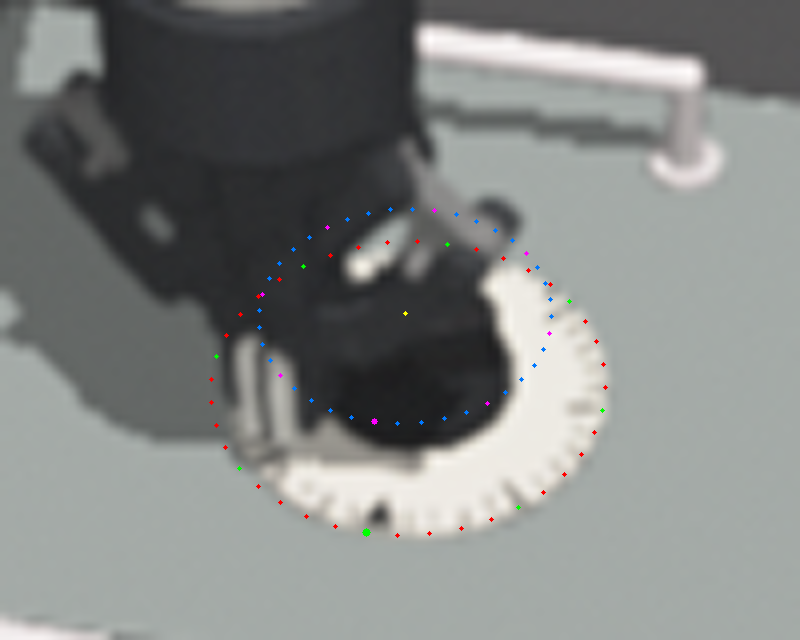

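View pics/w8.png

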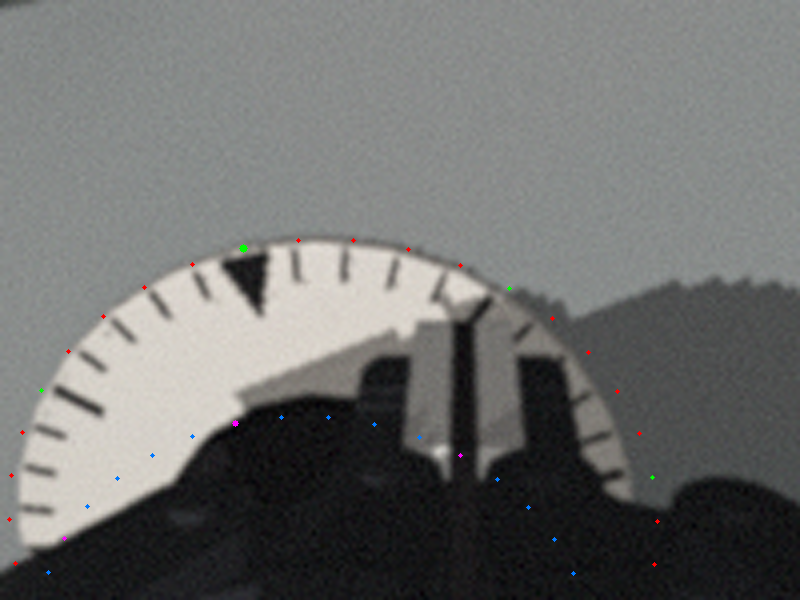

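step_arm:
  xyz:
    - [0.01,0.01,0]
    - [0.014,0.028,0.02]
    - [0.014,0.048,0.05]
    - [0.014,0.055,0.07]
    - [0.014,0.055,0.07]
  delta_rot:
    - [0,0,0]
    - [0,0,0]
    - [0,0,0]
    - [0,0,0]
    - [0,0,0]

```text
clock: 9.85
tcp_pos: [0.6173, 0.0047, 0.1482]
tcp_rot: [0.002, 0.975, -0.224, -0.0]
wrist_force: [0.2, 0.0, 0.4]
opening: 0.0004
```

```bash
cat >> arc.py <<'E'
def mark(p):
    # reads pointer direction: rectify top-of-wing plane (z .123) around axis
    N=400;s=.12/N
    # map: rows along +x... image up = mark0 direction, right= mark 10
    yaw=np.radians(-12.9);ex=np.array([np.cos(yaw),np.sin(yaw)]);er=np.array([np.sin(yaw),-np.cos(yaw)])
    out=[]
    for h in(.123,.096):
        g=[(0,0),(N,0),(N,N),(0,N)];src=[]
        for (c,r) in g:
            w=A+er*(c-N/2)*s+ex*(N/2-r)*s;src.append(proj(p,np.array([*w,h])))
        H=cv2.getPerspectiveTransform(np.float32(src),np.float32(g));im=cv2.warpPerspective(p["img"],H,(N,N),flags=cv2.INTER_CUBIC)
        for m in range(40):
            a=np.radians(9*m);r=.054 if h<.1 else .038
            x=int(N/2+r/s*np.sin(a));y=int(N/2-r/s*np.cos(a));cv2.circle(im,(x,y),2 if m%5 else 4,(255,0,0),-1)
            if m%5==0:cv2.putText(im,str(m),(x+5,y),0,.4,(0,150,0))
        cv2.circle(im,(N//2,N//2),2,(255,255,0),-1)
        out.append(im)
    return np.hstack(out)
E
python3 -c "
from arc import *
p=robot.read_camera('wrist')
save('m1',mark(p)); print(robot.observe()['tcp_pos'])
save('w9',p['img'])
"
```

```text
[0.6156557  0.00397251 0.14580887]
```

View pics/m1.png

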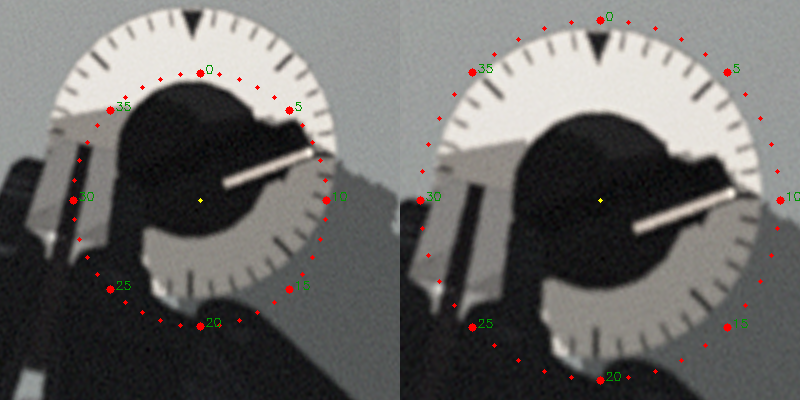

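```bash
python3 -c "
from arc import *
s=robot.observe();p=s['tcp_pos']
rows([0,-10,-15,-20,-30],R=.039,z=.074)
p0=A+.039*np.array([np.cos(np.radians(-30)),np.sin(np.radians(-30))])
for a in (-45,-55,-63,-70,-75.5):
  print((A+.039*np.array([np.cos(np.radians(a)),np.sin(np.radians(a))])-p0).round(4))
"
```

```text
now ang 31.9 R 43.5 [0.6157 0.004  0.1458] 9.9 [ 0.18  0.5  -0.5 ]
[[0.002, -0.023, -0.0718], [0.0015, -0.0297, -0.0718], [0.0007, -0.0331, -0.0718], [-0.0003, -0.0363, -0.0718], [-0.0032, -0.0425, -0.0718]]
[-0.0062 -0.0081]
[-0.0114 -0.0124]
[-0.0161 -0.0152]
[-0.0204 -0.0171]
[-0.024  -0.0183]
```

step_arm:
  xyz:
    - [0.002,-0.023,-0.02]
    - [0.0015,-0.0297,-0.05]
    - [0.0007,-0.0331,-0.0718]
    - [-0.0003,-0.0363,-0.0718]
    - [-0.0032,-0.0425,-0.0718]
  delta_rot:
    - [0,0,0]
    - [0,0,0]
    - [0,0,0]
    - [0,0,0]
    - [0,0,0]

```text
clock: 10.4
tcp_pos: [0.6113, -0.0387, 0.0726]
tcp_rot: [0.003, 0.975, -0.224, -0.004]
wrist_force: [0.4, -0.2, -0.9]
opening: 0.0003
```

```bash
python3 -c "
from arc import *
rows([-40,-50,-59,-67,-72],R=.039,z=.074)"
```

```text
now ang -31.1 R 38.1 [ 0.6113 -0.0387  0.0726] 10.4 [ 0.44 -0.23 -0.91]
[[-0.0027, -0.0054, 0.0014], [-0.0075, -0.0102, 0.0014], [-0.0125, -0.0137, 0.0014], [-0.0174, -0.0162, 0.0014], [-0.0206, -0.0174, 0.0014]]
```

step_arm:
  xyz:
    - [-0.0027,-0.0054,0.0014]
    - [-0.0075,-0.0102,0.0014]
    - [-0.0125,-0.0137,0.0014]
    - [-0.0174,-0.0162,0.0014]
    - [-0.0206,-0.0174,0.0014]
  delta_rot:
    - [0,0,0]
    - [0,0,0]
    - [0,0,0]
    - [0,0,0]
    - [0,0,0]

```text
clock: 10.9
tcp_pos: [0.5909, -0.0564, 0.0747]
tcp_rot: [0.003, 0.975, -0.224, -0.003]
wrist_force: [0.9, 0.7, -0.4]
opening: 0.0001
```

```bash
python3 -c "
from arc import *
rows([-73,-74,-75,-76,-76],R=.039,z=.074)"
```

```text
now ang -71.9 R 39.3 [ 0.5909 -0.0564  0.0747] 10.9 [ 0.86  0.66 -0.35]
[[-0.0008, 0.0001, -0.0007], [-0.0014, -0.0001, -0.0007], [-0.0021, -0.0003, -0.0007], [-0.0027, -0.0005, -0.0007], [-0.0027, -0.0005, -0.0007]]
```

Small last push, then back off for a look.

step_arm:
  xyz:
    - [-0.0008,0,0]
    - [-0.0014,-0.0001,0]
    - [-0.0021,-0.0003,0]
    - [-0.0027,-0.0005,0]
    - [-0.0027,-0.0005,0]
  delta_rot:
    - [0,0,0]
    - [0,0,0]
    - [0,0,0]
    - [0,0,0]
    - [0,0,0]

```text
clock: 11.4
tcp_pos: [0.5882, -0.0567, 0.0748]
tcp_rot: [0.003, 0.975, -0.224, -0.003]
wrist_force: [1.4, 0.0, 0.8]
opening: 0.0001
```

step_arm:
  xyz:
    - [0.012,0.008,0]
    - [0.022,0.022,0.02]
    - [0.026,0.042,0.05]
    - [0.026,0.06,0.07]
    - [0.026,0.06,0.07]
  delta_rot:
    - [0,0,0]
    - [0,0,0]
    - [0,0,0]
    - [0,0,0]
    - [0,0,0]

```text
clock: 11.9
tcp_pos: [0.6175, 0.0056, 0.1486]
tcp_rot: [0.002, 0.975, -0.222, 0.001]
wrist_force: [0.5, -1.0, 0.1]
opening: -0.0002
```

```bash
python3 -c "
from arc import *
p=robot.read_camera('wrist')
save('m2',mark(p)); print(robot.observe()['tcp_pos'])
"
```

```text
[0.61591944 0.0043204  0.14630982]
```

View pics/m2.png

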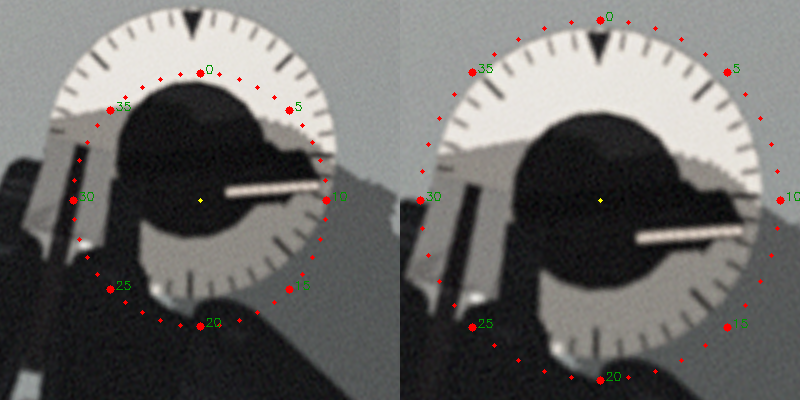

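step_arm:
  xyz:
    - [-0.035,-0.018,0]
    - [-0.0748,-0.037,0]
    - [-0.0748,-0.037,-0.02]
    - [-0.0748,-0.037,-0.05]
    - [-0.0748,-0.037,-0.072]
  delta_rot:
    - [0,0,0]
    - [0,0,0]
    - [0,0,0]
    - [0,0,0]
    - [0,0,0]

```text
clock: 12.45
tcp_pos: [0.5386, -0.0333, 0.0712]
tcp_rot: [0.003, 0.975, -0.223, -0.003]
wrist_force: [-1.4, 0.2, -0.3]
opening: 0.0001
```

```bash
python3 -c "
from arc import *
plan(-160,15,2,R=.039)"
```

```text
now ang -160.4 R 42.6 [ 0.5386 -0.0333  0.0712] 12.45 [-1.35  0.21 -0.27]
-85 [[0.0081, -0.0081, 0.0028], [0.015, -0.0156, 0.0028], [0.0236, -0.0211, 0.0028], [0.0333, -0.0241, 0.0028], [0.0435, -0.0246, 0.0028]]
-10 [[0.0099, 0.0022, 0.0], [0.019, 0.0069, 0.0], [0.0265, 0.0138, 0.0], [0.0319, 0.0224, 0.0], [0.035, 0.0321, 0.0]]
```

step_arm:
  xyz:
    - [0.0081,-0.0081,0.0028]
    - [0.015,-0.0156,0.0028]
    - [0.0236,-0.0211,0.0028]
    - [0.0333,-0.0241,0.0028]
    - [0.0435,-0.0246,0.0028]
  delta_rot:
    - [0,0,0]
    - [0,0,0]
    - [0,0,0]
    - [0,0,0]
    - [0,0,0]

```text
clock: 12.95
tcp_pos: [0.5835, -0.0587, 0.0749]
tcp_rot: [0.003, 0.975, -0.224, -0.003]
wrist_force: [-2.8, -0.1, 0.5]
opening: 0.0001
```

```bash
python3 -c "
from arc import *
p=robot.read_camera('wrist')
save('m3',mark(p)); 
plan(-85,20,2,R=.039)"
```

```text
now ang -80.4 R 40.3 [ 0.5854 -0.0587  0.0751] 13.0 [-0.27  0.22 -0.31]
15 [[0.0098, 0.0043, -0.0011], [0.0209, 0.0121, -0.0011], [0.0286, 0.0232, -0.0011], [0.0321, 0.0363, -0.0011], [0.0309, 0.0498, -0.0011]]
115 [[-0.0057, 0.0123, 0.0], [-0.0153, 0.0219, 0.0], [-0.0276, 0.0276, 0.0], [-0.0411, 0.0288, 0.0], [-0.0542, 0.0253, 0.0]]
```

View pics/m3.png

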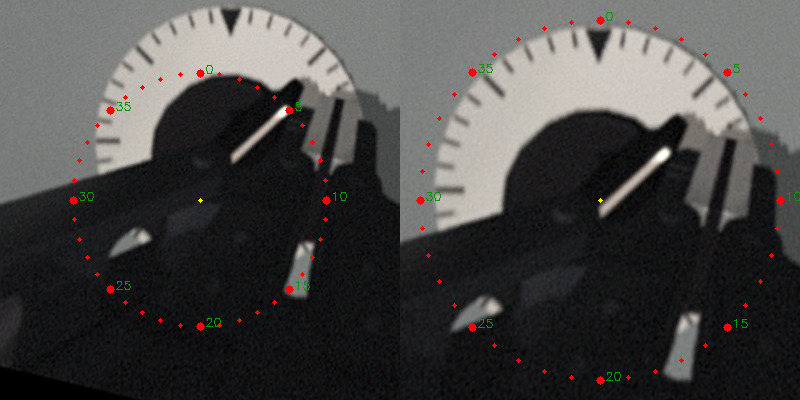

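step_arm:
  xyz:
    - [0.0098,0.0043,-0.0011]
    - [0.0209,0.0121,-0.0011]
    - [0.0286,0.0232,-0.0011]
    - [0.0321,0.0363,-0.0011]
    - [0.0309,0.0498,-0.0011]
  delta_rot:
    - [0,0,0]
    - [0,0,0]
    - [0,0,0]
    - [0,0,0]
    - [0,0,0]

```text
clock: 13.5
tcp_pos: [0.6173, -0.0076, 0.0742]
tcp_rot: [0.003, 0.975, -0.223, -0.001]
wrist_force: [-0.2, -0.7, -0.6]
opening: -0.0003
```

```bash
python3 -c "
from arc import *
plan(15,22,2,R=.039)"
```

```text
now ang 16.4 R 40.2 [ 0.6173 -0.0076  0.0742] 13.5 [-0.21 -0.71 -0.55]
125 [[-0.0074, 0.0121, -0.0002], [-0.0185, 0.022, -0.0002], [-0.0325, 0.0271, -0.0002], [-0.0473, 0.0266, -0.0002], [-0.0609, 0.0206, -0.0002]]
235 [[-0.0103, -0.0107, 0.0], [-0.0159, -0.0245, 0.0], [-0.0159, -0.0394, 0.0], [-0.0103, -0.0532, 0.0], [0.0, -0.0639, 0.0]]
```

step_arm:
  xyz:
    - [-0.0074,0.0121,0]
    - [-0.0185,0.022,0]
    - [-0.0325,0.0271,0]
    - [-0.0473,0.0266,0]
    - [-0.0609,0.0206,0]
  delta_rot:
    - [0,0,0]
    - [0,0,0]
    - [0,0,0]
    - [0,0,0]
    - [0,0,0]

```text
clock: 14.0
tcp_pos: [0.5549, 0.015, 0.0744]
tcp_rot: [0.002, 0.975, -0.223, -0.001]
wrist_force: [1.3, 1.4, 0.4]
opening: 0.0
```

```bash
python3 -c "
from arc import *
plan(125,22,2,R=.039)"
```

```text
now ang 124.9 R 41.5 [0.5549 0.015  0.0744] 14.0 [1.33 1.41 0.35]
235 [[-0.0089, -0.0128, -0.0004], [-0.0145, -0.0266, -0.0004], [-0.0145, -0.0415, -0.0004], [-0.0089, -0.0553, -0.0004], [0.0014, -0.066, -0.0004]]
345 [[0.0136, -0.0061, 0.0], [0.0285, -0.0066, 0.0], [0.0425, -0.0015, 0.0], [0.0535, 0.0085, 0.0], [0.06, 0.0219, 0.0]]
```

step_arm:
  xyz:
    - [-0.0089,-0.0128,0]
    - [-0.0145,-0.0266,0]
    - [-0.0145,-0.0415,0]
    - [-0.0089,-0.0553,0]
    - [0.0014,-0.066,0]
  delta_rot:
    - [0,0,0]
    - [0,0,0]
    - [0,0,0]
    - [0,0,0]
    - [0,0,0]

```text
clock: 14.5
tcp_pos: [0.5562, -0.0525, 0.0741]
tcp_rot: [0.002, 0.975, -0.223, -0.001]
wrist_force: [0.1, 1.7, 0.5]
opening: 0.0
```

```bash
python3 -c "
from arc import *
p=robot.read_camera('wrist')
save('m4',mark(p)); 
plan(235,18,2,R=.039)"
```

```text
now ang -119.1 R 40.7 [ 0.5589 -0.0545  0.0746] 14.55 [-0.33 -2.18 -0.45]
325 [[0.0084, -0.0018, -0.0006], [0.0205, -0.0035, -0.0006], [0.0325, -0.0013, -0.0006], [0.0433, 0.0044, -0.0006], [0.0517, 0.0132, -0.0006]]
415 [[0.0053, 0.011, 0.0], [0.007, 0.0231, 0.0], [0.0049, 0.0351, 0.0], [-0.0008, 0.0458, 0.0], [-0.0096, 0.0543, 0.0]]
```

View pics/m4.png

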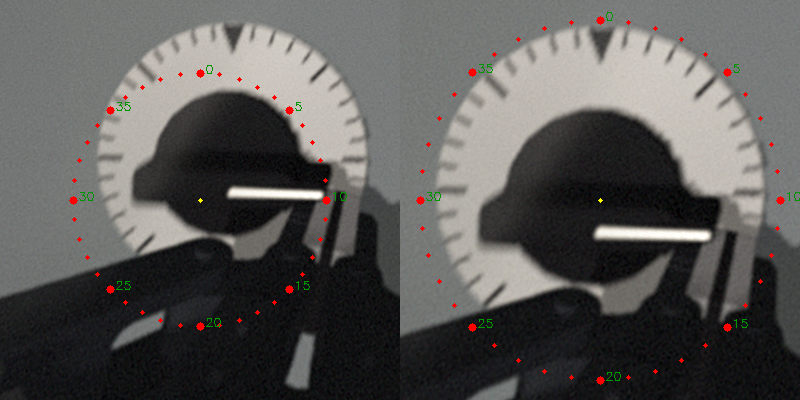

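step_arm:
  xyz:
    - [0.0084,-0.0018,0]
    - [0.0205,-0.0035,0]
    - [0.0325,-0.0013,0]
    - [0.0433,0.0044,0]
    - [0.0517,0.0132,0]
  delta_rot:
    - [0,0,0]
    - [0,0,0]
    - [0,0,0]
    - [0,0,0]
    - [0,0,0]

```text
clock: 15.05
tcp_pos: [0.6116, -0.0416, 0.0744]
tcp_rot: [0.003, 0.975, -0.224, 0.001]
wrist_force: [-2.3, -1.1, -0.2]
opening: 0.0002
```

```bash
python3 -c "
from arc import *
p=robot.read_camera('wrist')
save('m5',mark(p)); 
plan(325,5,2,R=.039)"
```

```text
now ang -31.3 R 40.0 [ 0.6129 -0.0398  0.0746] 15.1 [ 0.62  0.58 -0.64]
350 [[-0.0004, 0.0013, -0.0006], [0.0011, 0.0043, -0.0006], [0.0024, 0.0075, -0.0006], [0.0035, 0.0107, -0.0006], [0.0042, 0.014, -0.0006]]
375 [[0.0004, 0.0034, 0.0], [0.0006, 0.0068, 0.0], [0.0004, 0.0102, 0.0], [0.0, 0.0135, 0.0], [-0.0007, 0.0169, 0.0]]
```

View pics/m5.png

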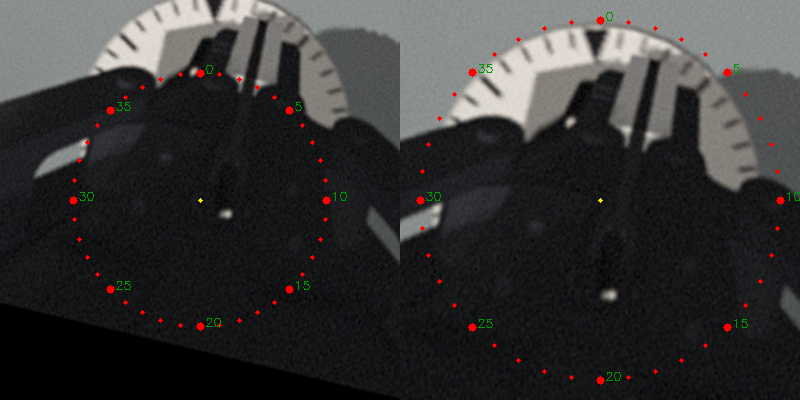

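step_arm:
  xyz:
    - [-0.0004,0.0013,0]
    - [0.0011,0.0043,0]
    - [0.0024,0.0075,0]
    - [0.0035,0.0107,0]
    - [0.0042,0.014,0]
  delta_rot:
    - [0,0,0]
    - [0,0,0]
    - [0,0,0]
    - [0,0,0]
    - [0,0,0]

```text
clock: 15.6
tcp_pos: [0.6171, -0.0256, 0.0747]
tcp_rot: [0.002, 0.975, -0.223, 0.002]
wrist_force: [-0.6, -2.0, -0.8]
opening: 0.0004
```

```bash
python3 -c "
from arc import *
p=robot.read_camera('wrist')
save('m6',mark(p)); save('w10',p['img'])
plan(350,2,1,R=.039)"
```

```text
now ang -8.9 R 39.0 [ 0.6172 -0.025   0.0748] 15.65 [-0.73 -0.99  0.47]
360 [[0.0001, 0.0006, -0.0008], [0.0003, 0.0019, -0.0008], [0.0004, 0.0033, -0.0008], [0.0004, 0.0047, -0.0008], [0.0005, 0.006, -0.0008]]
```

View pics/m6.png

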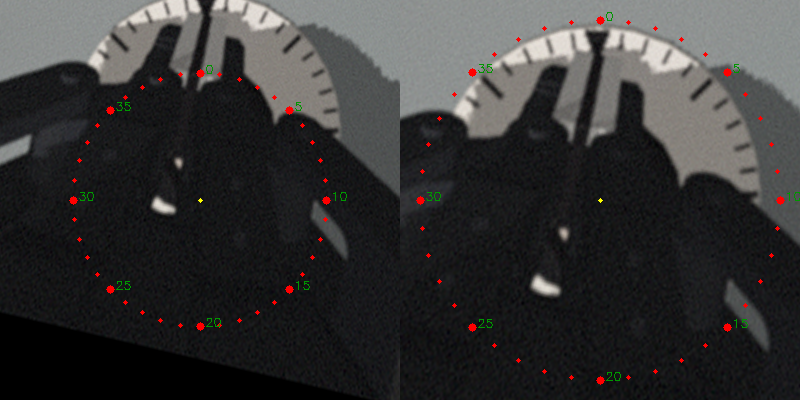

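step_arm:
  xyz:
    - [-0.001,-0.012,0]
    - [-0.006,-0.024,0.02]
    - [-0.014,-0.03,0.05]
    - [-0.014,-0.03,0.07]
    - [-0.014,-0.03,0.07]
  delta_rot:
    - [0,0,0]
    - [0,0,0]
    - [0,0,0]
    - [0,0,0]
    - [0,0,0]

```text
clock: 16.15
tcp_pos: [0.6063, -0.0566, 0.1491]
tcp_rot: [0.002, 0.975, -0.224, 0.006]
wrist_force: [0.5, -0.0, 0.9]
opening: 0.0002
```

```bash
python3 -c "
from arc import *
p=robot.read_camera('wrist')
save('m7',mark(p)); 
rows([-45,-42,-40,-30,-20],R=.039,z=.074)"
```

```text
now ang -54.8 R 45.2 [ 0.6048 -0.056   0.1468] 16.2 [-0.22  1.35  0.14]
[[0.0015, 0.0094, -0.0728], [0.0029, 0.0109, -0.0728], [0.0038, 0.0119, -0.0728], [0.0077, 0.0175, -0.0728], [0.0105, 0.0236, -0.0728]]
```

View pics/m7.png

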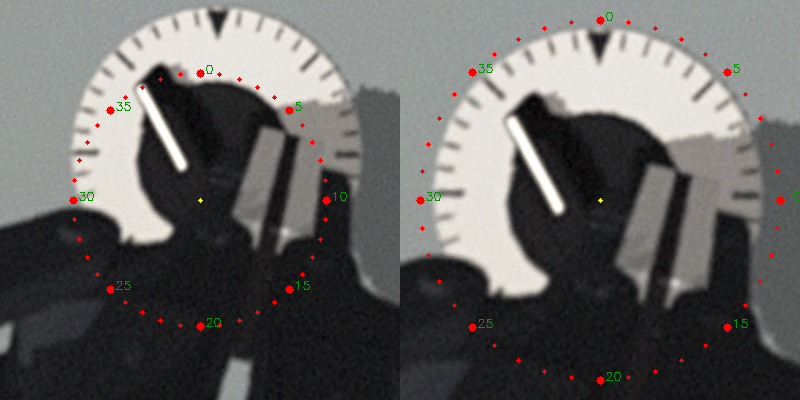

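step_arm:
  xyz:
    - [0.0015,0.0094,-0.025]
    - [0.0029,0.0109,-0.055]
    - [0.0038,0.0119,-0.0728]
    - [0.0077,0.0175,-0.0728]
    - [0.0105,0.0236,-0.0728]
  delta_rot:
    - [0,0,0]
    - [0,0,0]
    - [0,0,0]
    - [0,0,0]
    - [0,0,0]

```text
clock: 16.7
tcp_pos: [0.6149, -0.0319, 0.0728]
tcp_rot: [0.002, 0.975, -0.224, 0.003]
wrist_force: [1.1, -0.7, 0.5]
opening: -0.0
```

```bash
python3 -c "
from arc import *
rows([-14,-8,-3,1,4],R=.039,z=.074)"
```

```text
now ang -19.6 R 38.4 [ 0.6149 -0.0319  0.0728] 16.7 [ 1.12 -0.73  0.49]
[[0.0017, 0.0035, 0.0012], [0.0024, 0.0075, 0.0012], [0.0028, 0.0108, 0.0012], [0.0028, 0.0136, 0.0012], [0.0027, 0.0156, 0.0012]]
```

step_arm:
  xyz:
    - [0.0017,0.0035,0.0012]
    - [0.0024,0.0075,0.0012]
    - [0.0028,0.0108,0.0012]
    - [0.0028,0.0136,0.0012]
    - [0.0027,0.0156,0.0012]
  delta_rot:
    - [0,0,0]
    - [0,0,0]
    - [0,0,0]
    - [0,0,0]
    - [0,0,0]

```text
clock: 17.2
tcp_pos: [0.6177, -0.0165, 0.0745]
tcp_rot: [0.002, 0.975, -0.224, 0.003]
wrist_force: [-0.6, -2.2, 0.8]
opening: 0.0001
```

```bash
python3 -c "
from arc import *
rows([5,6,7,7,7],R=.039,z=.074)"
```

```text
now ang 3.7 R 39.1 [ 0.6177 -0.0165  0.0745] 17.2 [-0.61 -2.22  0.8 ]
[[-0.0002, 0.0009, -0.0005], [-0.0003, 0.0016, -0.0005], [-0.0003, 0.0023, -0.0005], [-0.0003, 0.0023, -0.0005], [-0.0003, 0.0023, -0.0005]]
```

step_arm:
  xyz:
    - [-0.0002,0.0009,0]
    - [-0.0003,0.0016,0]
    - [-0.0003,0.0023,0]
    - [-0.0003,0.0023,0]
    - [-0.0003,0.0023,0]
  delta_rot:
    - [0,0,0]
    - [0,0,0]
    - [0,0,0]
    - [0,0,0]
    - [0,0,0]

```text
clock: 17.7
tcp_pos: [0.6174, -0.0142, 0.0745]
tcp_rot: [0.002, 0.975, -0.224, 0.003]
wrist_force: [0.2, -0.9, 0.2]
opening: 0.0004
```

step_arm:
  xyz:
    - [0.001,-0.014,0]
    - [-0.004,-0.028,0.02]
    - [-0.013,-0.04,0.05]
    - [-0.013,-0.04,0.07]
    - [-0.013,-0.04,0.07]
  delta_rot:
    - [0,0,0]
    - [0,0,0]
    - [0,0,0]
    - [0,0,0]
    - [0,0,0]

```text
clock: 18.2
tcp_pos: [0.6073, -0.0559, 0.1486]
tcp_rot: [0.002, 0.974, -0.224, 0.007]
wrist_force: [0.8, -0.6, 0.4]
opening: 0.0002
```

```bash
python3 -c "
from arc import *
p=robot.read_camera('wrist')
save('m8',mark(p)); 
rows([-40],R=.039,z=.074)"
```

```text
now ang -53.1 R 45.3 [ 0.6059 -0.0552  0.1463] 18.25 [-0.74 -0.34 -0.82]
[[0.0027, 0.0112, -0.0723]]
```

View pics/m8.png

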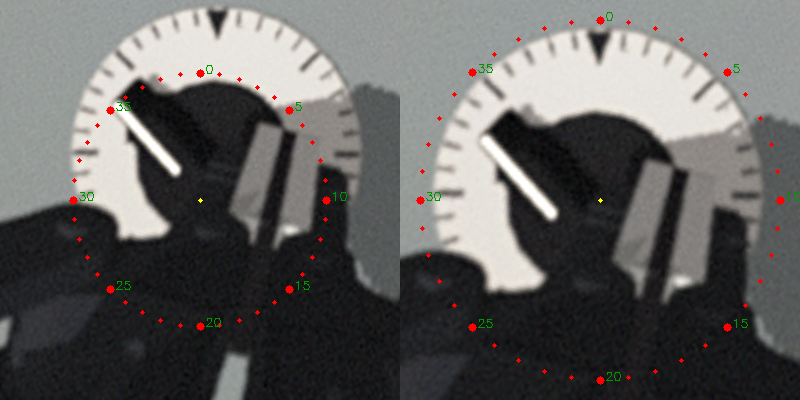

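step_arm:
  xyz:
    - [-0.013,0.038,0]
    - [-0.027,0.078,0]
    - [-0.027,0.078,-0.025]
    - [-0.027,0.078,-0.055]
    - [-0.027,0.078,-0.0723]
  delta_rot:
    - [0,0,0]
    - [0,0,0]
    - [0,0,0]
    - [0,0,0]
    - [0,0,0]

```text
clock: 18.75
tcp_pos: [0.5757, 0.0238, 0.0696]
tcp_rot: [0.002, 0.975, -0.224, 0.002]
wrist_force: [1.0, 0.2, 0.0]
opening: -0.0002
```

```bash
python3 -c "
from arc import *
plan(90,-11,2,R=.039)"
```

```text
now ang 94.0 R 42.9 [0.5757 0.0238 0.0696] 18.75 [1.05 0.18 0.04]
35 [[0.0104, -0.0045, 0.0044], [0.0176, -0.0066, 0.0044], [0.0242, -0.0101, 0.0044], [0.0301, -0.0147, 0.0044], [0.0349, -0.0204, 0.0044]]
-20 [[0.0037, -0.0065, 0.0], [0.0061, -0.0136, 0.0], [0.007, -0.021, 0.0], [0.0066, -0.0285, 0.0], [0.0047, -0.0357, 0.0]]
```

step_arm:
  xyz:
    - [0.0104,-0.0045,0.0044]
    - [0.0176,-0.0066,0.0044]
    - [0.0242,-0.0101,0.0044]
    - [0.0301,-0.0147,0.0044]
    - [0.0349,-0.0204,0.0044]
  delta_rot:
    - [0,0,0]
    - [0,0,0]
    - [0,0,0]
    - [0,0,0]
    - [0,0,0]

```text
clock: 19.25
tcp_pos: [0.6117, 0.0031, 0.0749]
tcp_rot: [0.002, 0.975, -0.224, 0.003]
wrist_force: [-1.2, 1.1, 0.1]
opening: 0.0001
```

```bash
python3 -c "
from arc import *
plan(35,-9,1,R=.039)"
```

```text
now ang 33.8 R 39.7 [0.6117 0.0031 0.0749] 19.25 [-1.25  1.14  0.13]
-10 [[0.002, -0.005, -0.0009], [0.0043, -0.0107, -0.0009], [0.0056, -0.0167, -0.0009], [0.006, -0.0228, -0.0009], [0.0054, -0.0289, -0.0009]]
```

step_arm:
  xyz:
    - [0.002,-0.005,0]
    - [0.0043,-0.0107,0]
    - [0.0056,-0.0167,0]
    - [0.006,-0.0228,0]
    - [0.0054,-0.0289,0]
  delta_rot:
    - [0,0,0]
    - [0,0,0]
    - [0,0,0]
    - [0,0,0]
    - [0,0,0]

```text
clock: 19.75
tcp_pos: [0.6173, -0.0263, 0.0751]
tcp_rot: [0.002, 0.975, -0.224, 0.003]
wrist_force: [0.2, 1.8, 0.7]
opening: -0.0002
```

```bash
cat >> arc.py <<'E'
def ft():
    s=robot.observe();p=s["tcp_pos"];r=p[:2]-A;u=r/np.hypot(*r)
    t=np.array([u[1],-u[0]])  # clockwise tangent
    print('Ftan(resist +) %.2f Frad %.2f tau %s'%(-s["wrist_force"][:2]@t,s["wrist_force"][:2]@u,s["ft_torque"].round(2)))
E
python3 -c "
from arc import *
ft()
plan(-10,-4,1,R=.039)"
```

```text
Ftan(resist +) 1.83 Frad -0.17 tau [ 0.28 -0.02 -0.03]
now ang -10.7 R 39.3 [ 0.6173 -0.0263  0.0751] 19.75 [0.18 1.83 0.66]
-30 [[-0.0008, -0.0021, -0.0011], [-0.0015, -0.0047, -0.0011], [-0.0024, -0.0073, -0.0011], [-0.0036, -0.0098, -0.0011], [-0.0048, -0.0122, -0.0011]]
```

step_arm:
  xyz:
    - [-0.0008,-0.0021,0]
    - [-0.0015,-0.0047,0]
    - [-0.0024,-0.0073,0]
    - [-0.0036,-0.0098,0]
    - [-0.0048,-0.0122,0]
  delta_rot:
    - [0,0,0]
    - [0,0,0]
    - [0,0,0]
    - [0,0,0]
    - [0,0,0]

```text
clock: 20.25
tcp_pos: [0.6125, -0.0386, 0.0751]
tcp_rot: [0.002, 0.975, -0.224, 0.003]
wrist_force: [-0.3, 1.0, 0.7]
opening: 0.0004
```

```bash
python3 -c "
from arc import *
ft()
plan(-30,-.8,4,R=.039)"
```

```text
Ftan(resist +) 0.66 Frad -0.78 tau [ 0.13 -0.08  0.04]
now ang -30.2 R 39.1 [ 0.6125 -0.0386  0.0751] 20.25 [-0.34  0.96  0.69]
-33.99999999999999 [[-0.0003, -0.0003, -0.0011], [-0.0006, -0.0008, -0.0011], [-0.0009, -0.0012, -0.0011], [-0.0011, -0.0017, -0.0011], [-0.0014, -0.0022, -0.0011]]
-37.99999999999998 [[-0.0003, -0.0004, 0.0], [-0.0006, -0.0009, 0.0], [-0.0009, -0.0013, 0.0], [-0.0013, -0.0018, 0.0], [-0.0016, -0.0022, 0.0]]
-41.999999999999964 [[-0.0003, -0.0004, 0.0], [-0.0007, -0.0008, 0.0], [-0.001, -0.0013, 0.0], [-0.0014, -0.0017, 0.0], [-0.0017, -0.0021, 0.0]]
-45.99999999999995 [[-0.0004, -0.0004, 0.0], [-0.0007, -0.0008, 0.0], [-0.0011, -0.0012, 0.0], [-0.0015, -0.0016, 0.0], [-0.0019, -0.002, 0.0]]
```

step_arm:
  xyz:
    - [-0.0003,-0.0003,0]
    - [-0.0006,-0.0008,0]
    - [-0.0009,-0.0012,0]
    - [-0.0011,-0.0017,0]
    - [-0.0014,-0.0022,-0.0005]
  delta_rot:
    - [0,0,0]
    - [0,0,0]
    - [0,0,0]
    - [0,0,0]
    - [0,0,0]

```text
clock: 20.75
tcp_pos: [0.6113, -0.0409, 0.0748]
tcp_rot: [0.002, 0.975, -0.223, 0.003]
wrist_force: [1.3, 0.0, 1.1]
opening: 0.0002
```

```bash
python3 -c "
from arc import *
ft();rows([-35])
for a in range(-35,-150,-6): print(a,(np.sin(np.radians(a-3))).round(2),(-np.cos(np.radians(a-3))).round(2))"
```

```text
Ftan(resist +) 0.75 Frad 1.08 tau [ 0.08 -0.13  0.02]
now ang -33.9 R 39.2 [ 0.6113 -0.0409  0.0748] 20.75 [1.31 0.01 1.08]
[[0.0002, -0.0011, 0]]
-35 -0.62 -0.79
-41 -0.69 -0.72
-47 -0.77 -0.64
-53 -0.83 -0.56
-59 -0.88 -0.47
-65 -0.93 -0.37
-71 -0.96 -0.28
-77 -0.98 -0.17
-83 -1.0 -0.07
-89 -1.0 0.03
-95 -0.99 0.14
-101 -0.97 0.24
-107 -0.94 0.34
-113 -0.9 0.44
-119 -0.85 0.53
-125 -0.79 0.62
-131 -0.72 0.69
-137 -0.64 0.77
-143 -0.56 0.83
-149 -0.47 0.88
```

step_arm:
  xyz:
    - [-0.00015,-0.0002,0]
    - [-0.0003,-0.0004,0]
    - [-0.00045,-0.0006,0]
    - [-0.0006,-0.0008,0]
    - [-0.0006,-0.0008,0]
  delta_rot:
    - [0,0,0]
    - [0,0,0]
    - [0,0,0]
    - [0,0,0]
    - [0,0,0]

```text
clock: 21.25
tcp_pos: [0.6108, -0.0418, 0.0749]
tcp_rot: [0.002, 0.975, -0.223, 0.003]
wrist_force: [1.3, 1.3, -0.1]
opening: -0.0001
```

step_arm:
  xyz:
    - [-0.00015,-0.0002,0]
    - [-0.0003,-0.0004,0]
    - [-0.00045,-0.0006,0]
    - [-0.0006,-0.0008,0]
    - [-0.0006,-0.0008,0]
  delta_rot:
    - [0,0,0]
    - [0,0,0]
    - [0,0,0]
    - [0,0,0]
    - [0,0,0]

```text
clock: 21.75
tcp_pos: [0.6102, -0.0426, 0.0748]
tcp_rot: [0.002, 0.975, -0.223, 0.003]
wrist_force: [2.3, 0.2, 0.4]
opening: -0.0
```

step_arm:
  xyz:
    - [-0.00017,-0.0002,0]
    - [-0.00033,-0.0004,0]
    - [-0.0005,-0.0006,0]
    - [-0.00065,-0.0008,0]
    - [-0.00065,-0.0008,0]
  delta_rot:
    - [0,0,0]
    - [0,0,0]
    - [0,0,0]
    - [0,0,0]
    - [0,0,0]

```text
clock: 22.25
tcp_pos: [0.6095, -0.0435, 0.0748]
tcp_rot: [0.002, 0.975, -0.224, 0.003]
wrist_force: [0.7, -0.6, 0.3]
opening: 0.0002
```

step_arm:
  xyz:
    - [-0.00017,-0.0002,0]
    - [-0.00034,-0.00036,0]
    - [-0.0005,-0.00054,0]
    - [-0.0007,-0.00072,0]
    - [-0.0007,-0.00072,0]
  delta_rot:
    - [0,0,0]
    - [0,0,0]
    - [0,0,0]
    - [0,0,0]
    - [0,0,0]

```text
clock: 22.75
tcp_pos: [0.6088, -0.0443, 0.0748]
tcp_rot: [0.002, 0.975, -0.224, 0.003]
wrist_force: [1.2, 0.7, -0.1]
opening: 0.0003
```

```bash
python3 -c "
from arc import *
ft();rows([-40])"
```

```text
Ftan(resist +) 1.33 Frad 0.49 tau [ 0.03 -0.14 -0.  ]
now ang -40.0 R 39.3 [ 0.6088 -0.0443  0.0748] 22.75 [ 1.23  0.7  -0.14]
[[0.0006, -0.0005, 0]]
```

step_arm:
  xyz:
    - [-0.0002,-0.0002,0]
    - [-0.0004,-0.00045,0]
    - [-0.0006,-0.00065,0]
    - [-0.0008,-0.0009,0]
    - [-0.0008,-0.0009,0]
  delta_rot:
    - [0,0,0]
    - [0,0,0]
    - [0,0,0]
    - [0,0,0]
    - [0,0,0]

```text
clock: 23.25
tcp_pos: [0.6079, -0.0452, 0.0749]
tcp_rot: [0.002, 0.975, -0.224, 0.003]
wrist_force: [1.0, 0.6, 0.2]
opening: 0.0002
```

step_arm:
  xyz:
    - [-0.0002,-0.0002,0]
    - [-0.0004,-0.00043,0]
    - [-0.0006,-0.00065,0]
    - [-0.00083,-0.00087,0]
    - [-0.00083,-0.00087,0]
  delta_rot:
    - [0,0,0]
    - [0,0,0]
    - [0,0,0]
    - [0,0,0]
    - [0,0,0]

```text
clock: 23.75
tcp_pos: [0.6069, -0.0459, 0.0748]
tcp_rot: [0.002, 0.975, -0.224, 0.003]
wrist_force: [0.6, 1.5, -0.2]
opening: 0.0002
```

step_arm:
  xyz:
    - [-0.0002,-0.0002,0]
    - [-0.00043,-0.0004,0]
    - [-0.00065,-0.0006,0]
    - [-0.00088,-0.00082,0]
    - [-0.00088,-0.00082,0]
  delta_rot:
    - [0,0,0]
    - [0,0,0]
    - [0,0,0]
    - [0,0,0]
    - [0,0,0]

```text
clock: 24.25
tcp_pos: [0.606, -0.0468, 0.0747]
tcp_rot: [0.002, 0.975, -0.224, 0.003]
wrist_force: [-0.1, 1.0, -0.5]
opening: -0.0
```

step_arm:
  xyz:
    - [-0.0002,-0.0002,0]
    - [-0.00045,-0.0004,0]
    - [-0.0007,-0.0006,0]
    - [-0.0009,-0.0008,0]
    - [-0.0009,-0.0008,0]
  delta_rot:
    - [0,0,0]
    - [0,0,0]
    - [0,0,0]
    - [0,0,0]
    - [0,0,0]

```text
clock: 24.75
tcp_pos: [0.605, -0.0476, 0.0747]
tcp_rot: [0.002, 0.975, -0.224, 0.003]
wrist_force: [0.8, 1.6, 0.9]
opening: -0.0001
```

```bash
python3 -c "
from arc import *
ft();rows([-47])"
```

```text
Ftan(resist +) 1.71 Frad -0.60 tau [ 0.21 -0.1  -0.01]
now ang -47.4 R 38.9 [ 0.605  -0.0476  0.0747] 24.75 [0.85 1.6  0.86]
[[0.001, -0.0006, 0]]
```

step_arm:
  xyz:
    - [-0.00023,-0.0002,0]
    - [-0.00046,-0.0004,0]
    - [-0.0007,-0.0006,0]
    - [-0.00092,-0.0008,0]
    - [-0.00092,-0.0008,0]
  delta_rot:
    - [0,0,0]
    - [0,0,0]
    - [0,0,0]
    - [0,0,0]
    - [0,0,0]

```text
clock: 25.25
tcp_pos: [0.604, -0.0485, 0.0747]
tcp_rot: [0.002, 0.975, -0.224, 0.003]
wrist_force: [0.8, 0.7, 0.5]
opening: 0.0
```

step_arm:
  xyz:
    - [-0.00024,-0.0002,0]
    - [-0.00048,-0.00038,0]
    - [-0.0007,-0.00056,0]
    - [-0.00095,-0.00075,0]
    - [-0.00095,-0.00075,0]
  delta_rot:
    - [0,0,0]
    - [0,0,0]
    - [0,0,0]
    - [0,0,0]
    - [0,0,0]

```text
clock: 25.75
tcp_pos: [0.6031, -0.0493, 0.0747]
tcp_rot: [0.002, 0.975, -0.224, 0.003]
wrist_force: [0.7, 0.8, 0.2]
opening: 0.0003
```

step_arm:
  xyz:
    - [-0.00024,-0.0002,0]
    - [-0.00049,-0.00036,0]
    - [-0.00073,-0.00054,0]
    - [-0.00097,-0.00071,0]
    - [-0.00097,-0.00071,0]
  delta_rot:
    - [0,0,0]
    - [0,0,0]
    - [0,0,0]
    - [0,0,0]
    - [0,0,0]

```text
clock: 26.25
tcp_pos: [0.602, -0.0501, 0.0747]
tcp_rot: [0.002, 0.975, -0.224, 0.003]
wrist_force: [0.4, 0.5, -0.2]
opening: -0.0001
```

step_arm:
  xyz:
    - [-0.00025,-0.00017,0]
    - [-0.0005,-0.00034,0]
    - [-0.00075,-0.0005,0]
    - [-0.001,-0.00067,0]
    - [-0.001,-0.00067,0]
  delta_rot:
    - [0,0,0]
    - [0,0,0]
    - [0,0,0]
    - [0,0,0]
    - [0,0,0]

```text
clock: 26.75
tcp_pos: [0.6009, -0.0508, 0.0747]
tcp_rot: [0.002, 0.975, -0.224, 0.003]
wrist_force: [0.4, 0.6, 0.4]
opening: -0.0004
```

```bash
python3 -c "
from arc import *
ft();rows([-54])"
```

```text
Ftan(resist +) 0.69 Frad -0.30 tau [ 0.09 -0.07  0.02]
now ang -55.1 R 38.8 [ 0.6009 -0.0508  0.0747] 26.75 [0.39 0.64 0.42]
[[0.0013, -0.0006, 0]]
```

step_arm:
  xyz:
    - [-0.00028,-0.00017,0]
    - [-0.00056,-0.00035,0]
    - [-0.00084,-0.00053,0]
    - [-0.0011,-0.0007,0]
    - [-0.0011,-0.0007,0]
  delta_rot:
    - [0,0,0]
    - [0,0,0]
    - [0,0,0]
    - [0,0,0]
    - [0,0,0]

```text
clock: 27.25
tcp_pos: [0.5997, -0.0516, 0.0747]
tcp_rot: [0.002, 0.975, -0.224, 0.003]
wrist_force: [0.2, 0.6, 0.5]
opening: 0.0001
```

step_arm:
  xyz:
    - [-0.00028,-0.00017,0]
    - [-0.00056,-0.00033,0]
    - [-0.00084,-0.0005,0]
    - [-0.00113,-0.00066,0]
    - [-0.00113,-0.00066,0]
  delta_rot:
    - [0,0,0]
    - [0,0,0]
    - [0,0,0]
    - [0,0,0]
    - [0,0,0]

```text
clock: 27.75
tcp_pos: [0.5986, -0.0523, 0.0747]
tcp_rot: [0.002, 0.975, -0.224, 0.003]
wrist_force: [0.1, 0.7, -0.5]
opening: 0.0
```

step_arm:
  xyz:
    - [-0.00029,-0.00015,0]
    - [-0.00058,-0.0003,0]
    - [-0.00087,-0.00046,0]
    - [-0.00116,-0.00061,0]
    - [-0.00116,-0.00061,0]
  delta_rot:
    - [0,0,0]
    - [0,0,0]
    - [0,0,0]
    - [0,0,0]
    - [0,0,0]

```text
clock: 28.25
tcp_pos: [0.5974, -0.0529, 0.0747]
tcp_rot: [0.002, 0.975, -0.224, 0.003]
wrist_force: [0.8, -0.2, 0.0]
opening: -0.0001
```

step_arm:
  xyz:
    - [-0.0003,-0.00014,0]
    - [-0.0006,-0.00028,0]
    - [-0.0009,-0.00042,0]
    - [-0.00118,-0.00056,0]
    - [-0.00118,-0.00056,0]
  delta_rot:
    - [0,0,0]
    - [0,0,0]
    - [0,0,0]
    - [0,0,0]
    - [0,0,0]

```text
clock: 28.75
tcp_pos: [0.5962, -0.0535, 0.0747]
tcp_rot: [0.002, 0.975, -0.224, 0.003]
wrist_force: [1.2, -0.2, 0.1]
opening: 0.0001
```

```bash
python3 -c "
from arc import *
ft();rows([-63])"
```

```text
Ftan(resist +) 1.02 Frad 0.74 tau [ 0.08 -0.07 -0.08]
now ang -63.2 R 38.7 [ 0.5962 -0.0535  0.0747] 28.75 [ 1.25 -0.2   0.06]
[[0.0007, -0.0011, 0]]
```

step_arm:
  xyz:
    - [-0.0003,-0.00014,0]
    - [-0.0006,-0.00028,0]
    - [-0.0009,-0.00042,0]
    - [-0.0012,-0.00056,0]
    - [-0.0012,-0.00056,0]
  delta_rot:
    - [0,0,0]
    - [0,0,0]
    - [0,0,0]
    - [0,0,0]
    - [0,0,0]

```text
clock: 29.25
tcp_pos: [0.5949, -0.0541, 0.0747]
tcp_rot: [0.002, 0.975, -0.224, 0.003]
wrist_force: [0.8, -0.0, -0.6]
opening: -0.0
```

step_arm:
  xyz:
    - [-0.0003,-0.00013,0]
    - [-0.0006,-0.00025,0]
    - [-0.0009,-0.00038,0]
    - [-0.00121,-0.0005,0]
    - [-0.00121,-0.0005,0]
  delta_rot:
    - [0,0,0]
    - [0,0,0]
    - [0,0,0]
    - [0,0,0]
    - [0,0,0]

```text
clock: 29.75
tcp_pos: [0.5937, -0.0547, 0.0747]
tcp_rot: [0.002, 0.975, -0.224, 0.003]
wrist_force: [0.2, 0.2, -0.3]
opening: -0.0001
```

step_arm:
  xyz:
    - [-0.0003,-0.00011,0]
    - [-0.0006,-0.00023,0]
    - [-0.0009,-0.00034,0]
    - [-0.00122,-0.00046,0]
    - [-0.00122,-0.00046,0]
  delta_rot:
    - [0,0,0]
    - [0,0,0]
    - [0,0,0]
    - [0,0,0]
    - [0,0,0]

```text
clock: 30.25
tcp_pos: [0.5925, -0.0551, 0.0748]
tcp_rot: [0.002, 0.975, -0.224, 0.003]
wrist_force: [1.6, 1.0, 0.5]
opening: 0.0001
```

step_arm:
  xyz:
    - [-0.0003,-0.0001,0]
    - [-0.0006,-0.0002,0]
    - [-0.0009,-0.0003,0]
    - [-0.00124,-0.0004,0]
    - [-0.00124,-0.0004,0]
  delta_rot:
    - [0,0,0]
    - [0,0,0]
    - [0,0,0]
    - [0,0,0]
    - [0,0,0]

```text
clock: 30.75
tcp_pos: [0.5912, -0.0556, 0.0748]
tcp_rot: [0.002, 0.975, -0.224, 0.003]
wrist_force: [-0.6, 0.5, -0.1]
opening: 0.0
```

```bash
python3 -c "
from arc import *
ft();rows([-71])"
```

```text
Ftan(resist +) -0.38 Frad -0.62 tau [ 0.02 -0.12  0.  ]
now ang -71.1 R 38.7 [ 0.5912 -0.0556  0.0748] 30.75 [-0.56  0.46 -0.07]
[[0.0005, -0.0012, 0]]
```

step_arm:
  xyz:
    - [-0.0003,-0.0001,0]
    - [-0.0006,-0.0002,0]
    - [-0.00095,-0.0003,0]
    - [-0.00126,-0.00038,0]
    - [-0.00126,-0.00038,0]
  delta_rot:
    - [0,0,0]
    - [0,0,0]
    - [0,0,0]
    - [0,0,0]
    - [0,0,0]

```text
clock: 31.25
tcp_pos: [0.5899, -0.056, 0.0748]
tcp_rot: [0.002, 0.975, -0.224, 0.003]
wrist_force: [1.7, -0.3, -0.5]
opening: -0.0001
```

step_arm:
  xyz:
    - [-0.0003,-0.0001,0]
    - [-0.0006,-0.0002,0]
    - [-0.00095,-0.00027,0]
    - [-0.00127,-0.00034,0]
    - [-0.00127,-0.00034,0]
  delta_rot:
    - [0,0,0]
    - [0,0,0]
    - [0,0,0]
    - [0,0,0]
    - [0,0,0]

```text
clock: 31.75
tcp_pos: [0.5886, -0.0563, 0.0748]
tcp_rot: [0.002, 0.975, -0.224, 0.003]
wrist_force: [1.0, 0.4, -0.6]
opening: 0.0001
```

step_arm:
  xyz:
    - [-0.0003,-0.0001,0]
    - [-0.0006,-0.00015,0]
    - [-0.00095,-0.00022,0]
    - [-0.00128,-0.0003,0]
    - [-0.00128,-0.0003,0]
  delta_rot:
    - [0,0,0]
    - [0,0,0]
    - [0,0,0]
    - [0,0,0]
    - [0,0,0]

```text
clock: 32.25
tcp_pos: [0.5873, -0.0566, 0.0748]
tcp_rot: [0.002, 0.975, -0.224, 0.003]
wrist_force: [0.9, 1.7, -0.7]
opening: -0.0001
```

step_arm:
  xyz:
    - [-0.0003,-5e-05,0]
    - [-0.00064,-0.0001,0]
    - [-0.00096,-0.00018,0]
    - [-0.00128,-0.00024,0]
    - [-0.00128,-0.00024,0]
  delta_rot:
    - [0,0,0]
    - [0,0,0]
    - [0,0,0]
    - [0,0,0]
    - [0,0,0]

```text
clock: 32.75
tcp_pos: [0.586, -0.0569, 0.0748]
tcp_rot: [0.002, 0.975, -0.224, 0.003]
wrist_force: [1.2, -0.9, -0.4]
opening: -0.0001
```

```bash
python3 -c "
from arc import *
ft();rows([-79])"
```

```text
Ftan(resist +) 0.99 Frad 1.07 tau [ 0.08 -0.21 -0.03]
now ang -79.2 R 38.6 [ 0.586  -0.0569  0.0748] 32.75 [ 1.17 -0.86 -0.42]
[[0.0004, -0.0014, 0]]
```

step_arm:
  xyz:
    - [-0.0003,-5e-05,0]
    - [-0.00065,-0.0001,0]
    - [-0.00097,-0.00015,0]
    - [-0.0013,-0.0002,0]
    - [-0.0013,-0.0002,0]
  delta_rot:
    - [0,0,0]
    - [0,0,0]
    - [0,0,0]
    - [0,0,0]
    - [0,0,0]

```text
clock: 33.25
tcp_pos: [0.5846, -0.0571, 0.0748]
tcp_rot: [0.002, 0.975, -0.224, 0.003]
wrist_force: [1.7, 0.8, -0.5]
opening: 0.0
```

step_arm:
  xyz:
    - [-0.0003,-5e-05,0]
    - [-0.00065,-0.0001,0]
    - [-0.00097,-0.00013,0]
    - [-0.0013,-0.00017,0]
    - [-0.0013,-0.00017,0]
  delta_rot:
    - [0,0,0]
    - [0,0,0]
    - [0,0,0]
    - [0,0,0]
    - [0,0,0]

```text
clock: 33.75
tcp_pos: [0.5832, -0.0573, 0.0748]
tcp_rot: [0.002, 0.975, -0.224, 0.003]
wrist_force: [1.6, 0.2, 0.0]
opening: -0.0002
```

step_arm:
  xyz:
    - [-0.0003,-5e-05,0]
    - [-0.00065,-8e-05,0]
    - [-0.00097,-0.0001,0]
    - [-0.0013,-0.00012,0]
    - [-0.0013,-0.00012,0]
  delta_rot:
    - [0,0,0]
    - [0,0,0]
    - [0,0,0]
    - [0,0,0]
    - [0,0,0]

```text
clock: 34.25
tcp_pos: [0.5818, -0.0574, 0.0748]
tcp_rot: [0.002, 0.975, -0.224, 0.003]
wrist_force: [1.4, 0.5, -0.3]
opening: 0.0001
```

step_arm:
  xyz:
    - [-0.0003,0,0]
    - [-0.00065,-3e-05,0]
    - [-0.00097,-5e-05,0]
    - [-0.0013,-7e-05,0]
    - [-0.0013,-7e-05,0]
  delta_rot:
    - [0,0,0]
    - [0,0,0]
    - [0,0,0]
    - [0,0,0]
    - [0,0,0]

```text
clock: 34.75
tcp_pos: [0.5805, -0.0575, 0.0748]
tcp_rot: [0.002, 0.975, -0.224, 0.003]
wrist_force: [2.1, 0.9, -0.6]
opening: 0.0001
```

```bash
python3 -c "
from arc import *
ft();rows([-87])"
```

```text
Ftan(resist +) 2.11 Frad -0.76 tau [ 0.14 -0.25  0.04]
now ang -87.3 R 38.5 [ 0.5805 -0.0575  0.0748] 34.75 [ 2.07  0.86 -0.58]
[[0.0003, -0.0015, 0]]
```

step_arm:
  xyz:
    - [-0.00025,0,0]
    - [-0.0005,0,0]
    - [-0.00075,0,0]
    - [-0.001,0,0]
    - [-0.001,0,0]
  delta_rot:
    - [0,0,0]
    - [0,0,0]
    - [0,0,0]
    - [0,0,0]
    - [0,0,0]

```text
clock: 35.25
tcp_pos: [0.5795, -0.0575, 0.0748]
tcp_rot: [0.002, 0.975, -0.224, 0.003]
wrist_force: [2.1, -0.3, -0.0]
opening: -0.0001
```

step_arm:
  xyz:
    - [-0.00025,0,0]
    - [-0.0005,0,0]
    - [-0.00075,0,0]
    - [-0.001,0,0]
    - [-0.001,0,0]
  delta_rot:
    - [0,0,0]
    - [0,0,0]
    - [0,0,0]
    - [0,0,0]
    - [0,0,0]

```text
clock: 35.75
tcp_pos: [0.5785, -0.0575, 0.0748]
tcp_rot: [0.002, 0.975, -0.224, 0.003]
wrist_force: [0.8, 0.7, -0.4]
opening: -0.0003
```

step_arm:
  xyz:
    - [-0.00025,0,0]
    - [-0.0005,0,0]
    - [-0.00075,5e-05,0]
    - [-0.001,5e-05,0]
    - [-0.001,5e-05,0]
  delta_rot:
    - [0,0,0]
    - [0,0,0]
    - [0,0,0]
    - [0,0,0]
    - [0,0,0]

```text
clock: 36.25
tcp_pos: [0.5774, -0.0574, 0.0748]
tcp_rot: [0.002, 0.975, -0.224, 0.003]
wrist_force: [1.6, -0.4, -1.4]
opening: -0.0
```

```bash
python3 -c "
from arc import *
ft();rows([-92])"
```

```text
Ftan(resist +) 1.60 Frad 0.31 tau [ 0.01 -0.32  0.08]
now ang -91.9 R 38.4 [ 0.5774 -0.0574  0.0748] 36.25 [ 1.59 -0.36 -1.36]
[[-0.0001, -0.0016, 0]]
```

step_arm:
  xyz:
    - [-0.0003,0,0]
    - [-0.0006,0,0]
    - [-0.0009,0,0]
    - [-0.0012,5e-05,0]
    - [-0.0012,5e-05,0]
  delta_rot:
    - [0,0,0]
    - [0,0,0]
    - [0,0,0]
    - [0,0,0]
    - [0,0,0]

```text
clock: 36.75
tcp_pos: [0.5762, -0.0574, 0.0749]
tcp_rot: [0.002, 0.975, -0.224, 0.003]
wrist_force: [2.0, -0.3, -0.4]
opening: -0.0001
```

step_arm:
  xyz:
    - [-0.0003,0,0]
    - [-0.0006,5e-05,0]
    - [-0.0009,8e-05,0]
    - [-0.0012,0.0001,0]
    - [-0.0012,0.0001,0]
  delta_rot:
    - [0,0,0]
    - [0,0,0]
    - [0,0,0]
    - [0,0,0]
    - [0,0,0]

```text
clock: 37.25
tcp_pos: [0.5751, -0.0573, 0.0749]
tcp_rot: [0.002, 0.975, -0.224, 0.003]
wrist_force: [3.0, 0.6, -0.0]
opening: -0.0001
```

step_arm:
  xyz:
    - [-0.0003,0,0]
    - [-0.0006,5e-05,0]
    - [-0.0009,0.0001,0]
    - [-0.0012,0.00015,0]
    - [-0.0012,0.00015,0]
  delta_rot:
    - [0,0,0]
    - [0,0,0]
    - [0,0,0]
    - [0,0,0]
    - [0,0,0]

```text
clock: 37.75
tcp_pos: [0.5739, -0.0571, 0.075]
tcp_rot: [0.002, 0.975, -0.224, 0.003]
wrist_force: [3.3, 0.5, -0.5]
opening: -0.0002
```

```bash
python3 -c "
from arc import *
ft();rows([-97])"
```

```text
Ftan(resist +) 3.23 Frad -0.94 tau [ 0.09 -0.48 -0.01]
now ang -97.2 R 38.4 [ 0.5739 -0.0571  0.075 ] 37.75 [ 3.32  0.52 -0.46]
[[-0.0, -0.0016, 0]]
```

step_arm:
  xyz:
    - [-0.0002,0,0]
    - [-0.0004,5e-05,0]
    - [-0.0006,8e-05,0]
    - [-0.0008,0.0001,0]
    - [-0.0008,0.0001,0]
  delta_rot:
    - [0,0,0]
    - [0,0,0]
    - [0,0,0]
    - [0,0,0]
    - [0,0,0]

```text
clock: 38.25
tcp_pos: [0.573, -0.057, 0.075]
tcp_rot: [0.002, 0.975, -0.224, 0.003]
wrist_force: [2.5, 0.4, -0.6]
opening: 0.0002
```

```bash
python3 -c "
from arc import *
ft();rows([-98])"
```

```text
Ftan(resist +) 2.45 Frad -0.76 tau [ 0.11 -0.48 -0.04]
now ang -98.5 R 38.4 [ 0.573 -0.057  0.075] 38.25 [ 2.54  0.39 -0.56]
[[0.0001, -0.0016, 0]]
```

step_arm:
  xyz:
    - [-0.0002,0,0]
    - [-0.0004,5e-05,0]
    - [-0.0006,0.0001,0]
    - [-0.0008,0.00014,0]
    - [-0.0008,0.00014,0]
  delta_rot:
    - [0,0,0]
    - [0,0,0]
    - [0,0,0]
    - [0,0,0]
    - [0,0,0]

```text
clock: 38.75
tcp_pos: [0.5722, -0.0569, 0.075]
tcp_rot: [0.002, 0.975, -0.224, 0.003]
wrist_force: [2.0, 0.7, -0.2]
opening: 0.0001
```

step_arm:
  xyz:
    - [-0.0002,0,0]
    - [-0.0004,5e-05,0]
    - [-0.0006,0.0001,0]
    - [-0.0008,0.00015,0]
    - [-0.0008,0.00015,0]
  delta_rot:
    - [0,0,0]
    - [0,0,0]
    - [0,0,0]
    - [0,0,0]
    - [0,0,0]

```text
clock: 39.25
tcp_pos: [0.5716, -0.0568, 0.0751]
tcp_rot: [0.002, 0.975, -0.224, 0.003]
wrist_force: [2.9, 0.0, 0.6]
opening: 0.0002
```

```bash
python3 -c "
from arc import *
ft();rows([-101])"
```

```text
Ftan(resist +) 2.81 Frad -0.54 tau [-0.   -0.56  0.01]
now ang -100.6 R 38.5 [ 0.5716 -0.0568  0.0751] 39.25 [2.86 0.01 0.55]
[[-0.0005, -0.0015, 0]]
```

step_arm:
  xyz:
    - [-0.0002,0,0]
    - [-0.0004,5e-05,0]
    - [-0.0006,0.0001,0]
    - [-0.0008,0.00015,0]
    - [-0.0008,0.00015,0]
  delta_rot:
    - [0,0,0]
    - [0,0,0]
    - [0,0,0]
    - [0,0,0]
    - [0,0,0]

```text
clock: 39.75
tcp_pos: [0.5712, -0.0567, 0.0752]
tcp_rot: [0.002, 0.975, -0.224, 0.004]
wrist_force: [5.3, -0.2, -0.7]
opening: 0.0
```

step_arm:
  xyz:
    - [-0.0002,0,0]
    - [-0.0004,5e-05,0]
    - [-0.0006,0.0001,0]
    - [-0.0008,0.00015,0]
    - [-0.0008,0.00015,0]
  delta_rot:
    - [0,0,0]
    - [0,0,0]
    - [0,0,0]
    - [0,0,0]
    - [0,0,0]

```text
clock: 40.25
tcp_pos: [0.571, -0.0567, 0.0753]
tcp_rot: [0.002, 0.975, -0.224, 0.004]
wrist_force: [5.8, 0.5, -2.7]
opening: 0.0
```

```bash
python3 -c "
from arc import *
ft();rows([-103])"
```

```text
Ftan(resist +) 5.59 Frad -1.66 tau [-0.06 -0.98 -0.07]
now ang -101.6 R 38.5 [ 0.571  -0.0567  0.0753] 40.25 [ 5.81  0.51 -2.68]
[[-0.0013, -0.0013, 0]]
```

step_arm:
  xyz:
    - [-0.0003,0,0]
    - [-0.0006,0.0001,0]
    - [-0.0009,0.0001,0]
    - [-0.001,0.00015,0]
    - [-0.001,0.00015,0]
  delta_rot:
    - [0,0,0]
    - [0,0,0]
    - [0,0,0]
    - [0,0,0]
    - [0,0,0]

```text
clock: 40.75
tcp_pos: [0.5708, -0.0568, 0.0754]
tcp_rot: [0.002, 0.975, -0.224, 0.005]
wrist_force: [5.8, -0.5, -3.0]
opening: 0.0002
```

```bash
python3 -c "
from arc import *
ft();rows([-103])"
```

```text
Ftan(resist +) 5.77 Frad -0.70 tau [-0.09 -1.1  -0.11]
now ang -101.8 R 38.6 [ 0.5708 -0.0568  0.0754] 40.75 [ 5.79 -0.49 -3.04]
[[-0.0011, -0.0012, 0]]
```

step_arm:
  xyz:
    - [0.01,0,0]
    - [0.012,0,0.03]
    - [0.012,0,0.07]
    - [0.0,0.015,0.085]
    - [-0.02,0.03,0.085]
  delta_rot:
    - [0,0,0]
    - [0,0,0]
    - [0,0,8]
    - [0,0,16]
    - [0,0,24]

```text
clock: 41.25
tcp_pos: [0.5526, -0.0273, 0.1638]
tcp_rot: [0.002, 1.0, -0.014, 0.008]
wrist_force: [-0.1, 0.6, 0.5]
opening: -0.0
```

```bash
python3 -c "
from arc import *
p=robot.read_camera('wrist')
save('m9',mark(p)); s=robot.observe();print(s['tcp_pos'],s['tcp_rot'],s['q'])"
```

```text
[ 0.54711685 -0.02414603  0.16124095] [ 2.26405391e-04  9.99935204e-01 -1.09041739e-02  3.26124766e-03] [-2.02677111e-01  1.77620125e-01  1.65543036e+00  8.28404759e-04
  1.30205301e+00  1.38971075e+00]
```

View pics/m9.png

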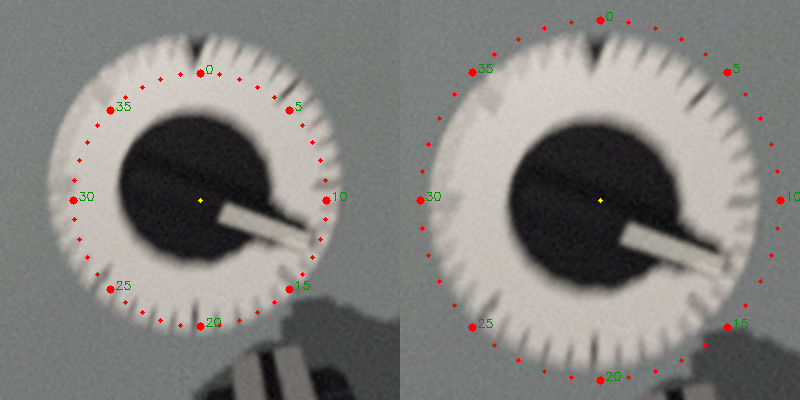

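step_arm:
  xyz:
    - [-0.02,0.009,0]
    - [-0.04,0.018,0]
    - [-0.063,0.0266,0]
    - [-0.063,0.0266,0]
    - [-0.063,0.0266,0]
  delta_rot:
    - [0,0,8]
    - [0,0,16]
    - [0,0,24.5]
    - [0,0,33]
    - [0,0,41.5]
  claw: 0.6

```text
clock: 41.8
tcp_pos: [0.4817, 0.003, 0.1604]
tcp_rot: [-0.002, 0.938, 0.347, 0.001]
wrist_force: [0.5, 0.3, 0.1]
opening: 0.0514
```

step_arm:
  xyz:
    - [0,0,0]
    - [0,0,-0.01]
    - [0,0,-0.02]
    - [0,0,-0.03]
    - [0,0,-0.03]
  delta_rot:
    - [0,0,8.5]
    - [0,0,17]
    - [0,0,25]
    - [0,0,33]
    - [0,0,36]

```text
clock: 42.3
tcp_pos: [0.4785, 0.0033, 0.1279]
tcp_rot: [-0.005, 0.784, 0.621, -0.003]
wrist_force: [0.2, 0.4, -0.4]
opening: 0.051
```

```bash
python3 -c "
from arc import *
p=robot.read_camera('wrist')
im=p['img'].copy()
s=robot.observe();print(s['clock'],s['tcp_pos'],s['tcp_rot'],s['q'],s['opening'],2*np.degrees(np.arctan2(s['tcp_rot'][2],s['tcp_rot'][1])))
yaw=np.radians(-12.9);ex=np.array([np.cos(yaw),np.sin(yaw)]);ey=np.array([-np.sin(yaw),np.cos(yaw)])
H=A-.098*ex
for k in(-.055,0,.055):
  u,v=proj(p,np.array([*(H+k*ey),.126]));print(u,v);cv2.circle(im,(int(u),int(v)),3,(255,0,0),-1)
u,v=proj(p,np.append(s['tcp_pos'][:2],s['tcp_pos'][2]+.035));cv2.circle(im,(int(u),int(v)),3,(0,255,0),-1)
save('w11',im)
"
```

```text
42.35 [0.47913759 0.00324924 0.12854363] [-0.00446615  0.78366511  0.62116351 -0.00222328] [-0.17602394  0.08125213  1.83740827  0.00274617  1.23256919  0.05337596] 0.05125512918947118 76.80342987367659
261.4081760069651 287.9884356469878
261.49092197141596 219.6569027859084
261.58877554303876 138.84952336518478
```

View pics/w11.png

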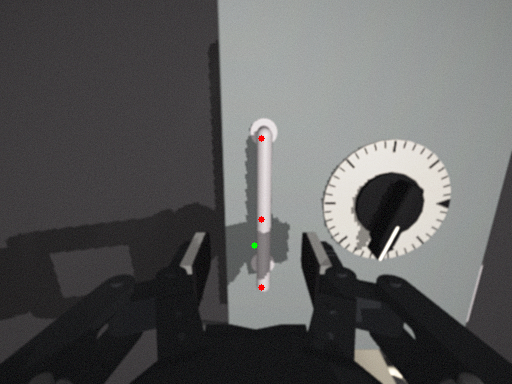

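step_arm:
  xyz:
    - [0.0055,-0.0005,0]
    - [0.0055,-0.0005,-0.02]
    - [0.0055,-0.0005,-0.04]
    - [0.0055,-0.0005,-0.05]
    - [0.0055,-0.0005,-0.05]
  delta_rot:
    - [0,0,0]
    - [0,0,0]
    - [0,0,0]
    - [0,0,0]
    - [0,0,0]

```text
clock: 42.85
tcp_pos: [0.4829, 0.003, 0.0769]
tcp_rot: [-0.006, 0.784, 0.621, -0.004]
wrist_force: [0.4, 0.1, 0.6]
opening: 0.0515
```

```bash
python3 -c "
from arc import *
p=robot.read_camera('wrist');save('w12',p['img']);s=robot.observe();print(s['clock'],s['tcp_pos'],s['wrist_force'])
p=robot.read_camera('scene');save('s12',cv2.resize(p['img'][120:280,180:340],None,fx=4,fy=4,interpolation=cv2.INTER_CUBIC))
"
```

```text
42.9 [0.48404927 0.00281794 0.07802177] [ 0.16929903 -0.04306064  0.46780213]
```

View pics/w12.png

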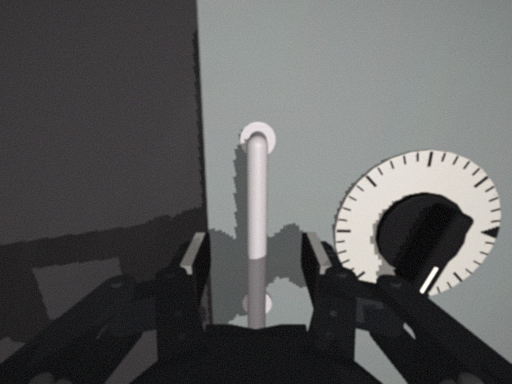

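View pics/s12.png

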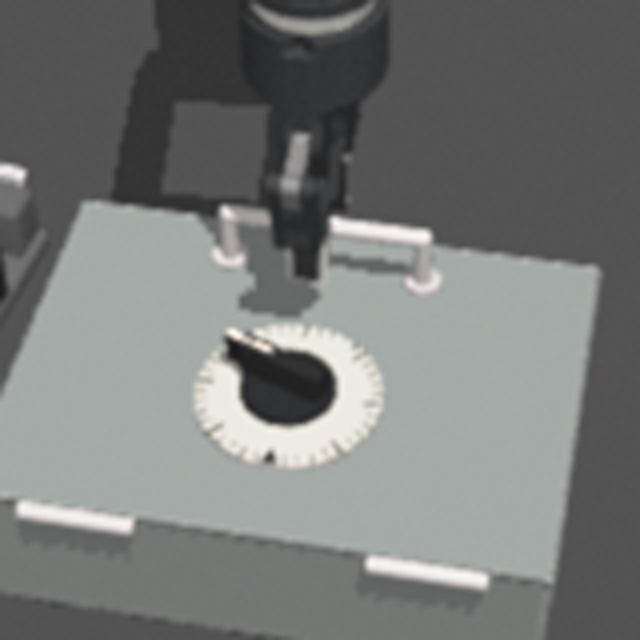

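step_arm:
  xyz:
    - [0,0,0]
    - [0,0,0]
    - [0,0,0]
    - [0,0,0]
    - [0,0,0]
  delta_rot:
    - [0,0,0]
    - [0,0,0]
    - [0,0,0]
    - [0,0,0]
    - [0,0,0]
  claw: 0
  newtons: 50

```text
clock: 43.45
tcp_pos: [0.4835, 0.0031, 0.0797]
tcp_rot: [-0.006, 0.784, 0.621, -0.003]
wrist_force: [-5.1, 0.7, 6.8]
opening: 0.008
```

```bash
cat > lid.py <<'E'
from arc import *
def lid(th0,steps,rotfrac=0.0,r=.0):
    # handle arc about hinge: handle rel hinge (-.189, +.038) in box xz, turning +y
    yaw=np.radians(-12.9);ex=np.array([np.cos(yaw),np.sin(yaw)])
    f=lambda t:np.array([-.189*np.cos(t)+.038*np.sin(t), .038*np.cos(t)+.189*np.sin(t)])
    o=[];R=[]
    for th in steps:
        d=f(np.radians(th))-f(np.radians(th0));ph=(th-th0)*rotfrac
        # TCP offset: tool rotated about +y_box by ph about the bar; bar is b behind TCP
        b=.0345+.012
        off=np.array([-b*np.sin(np.radians(ph)), b-b*np.cos(np.radians(ph))])
        d=d+off
        o.append([round(float(d[0]*ex[0]),4),round(float(d[0]*ex[1]),4),round(float(d[1]),4)])
        ax=np.array([-np.sin(yaw),np.cos(yaw)])*ph;R.append([round(float(ax[0]),2),round(float(ax[1]),2),0])
    print(o);print(R)
E
python3 -c "
from lid import *
s=robot.observe();print(s['clock'],s['tcp_pos'],s['wrist_force'],s['opening'])
lid(0,[1,2,4,6,8])
lid(8,[12,17,22,27,32])
lid(0,[1,2,4,6,8],.5)
"
```

```text
43.45 [0.48347674 0.00306819 0.0797098 ] [-5.08973261  0.72836083  6.81147817] 0.008037451711093513
[[0.0007, -0.0002, 0.0033], [0.0014, -0.0003, 0.0066], [0.003, -0.0007, 0.0131], [0.0049, -0.0011, 0.0195], [0.0069, -0.0016, 0.0259]]
[[0.0, 0.0, 0], [0.0, 0.0, 0], [0.0, 0.0, 0], [0.0, 0.0, 0], [0.0, 0.0, 0]]
[[0.0048, -0.0011, 0.0125], [0.0119, -0.0027, 0.0277], [0.0203, -0.0047, 0.0421], [0.0299, -0.0069, 0.0557], [0.0407, -0.0093, 0.0684]]
[[0.0, 0.0, 0], [0.0, 0.0, 0], [0.0, 0.0, 0], [0.0, 0.0, 0], [0.0, 0.0, 0]]
[[0.0003, -0.0001, 0.0033], [0.0006, -0.0001, 0.0066], [0.0015, -0.0003, 0.0131], [0.0025, -0.0006, 0.0196], [0.0038, -0.0009, 0.026]]
[[0.11, 0.49, 0], [0.22, 0.97, 0], [0.45, 1.95, 0], [0.67, 2.92, 0], [0.89, 3.9, 0]]
```

step_arm:
  xyz:
    - [0.0001,0,0.001]
    - [0.0003,-0.0001,0.002]
    - [0.0003,-0.0001,0.0033]
    - [0.0006,-0.0001,0.005]
    - [0.0006,-0.0001,0.0066]
  delta_rot:
    - [0,0,0]
    - [0.1,0.5,0]
    - [0.1,0.5,0]
    - [0.2,1,0]
    - [0.2,1,0]

```text
clock: 43.95
tcp_pos: [0.4838, 0.003, 0.0858]
tcp_rot: [-0.013, 0.784, 0.621, -0.01]
wrist_force: [1.9, -0.4, -8.6]
opening: 0.008
```

```bash
python3 -c "
from lid import *
s=robot.observe();print(s['clock'],s['tcp_pos'],s['wrist_force'],s['ft_torque'],s['opening'])
lid(2,[4,6,9,12,15],.5)
"
```

```text
43.95 [0.48375692 0.00295881 0.08584664] [ 1.90234908 -0.44173764 -8.63224139] [-0.02973535 -0.27471234 -0.00601794] 0.007950248475341076
[[0.0008, -0.0002, 0.0065], [0.0019, -0.0004, 0.013], [0.0039, -0.0009, 0.0226], [0.0064, -0.0015, 0.0321], [0.0093, -0.0021, 0.0413]]
[[0.22, 0.97, 0], [0.45, 1.95, 0], [0.78, 3.41, 0], [1.12, 4.87, 0], [1.45, 6.34, 0]]
```

step_arm:
  xyz:
    - [0.0008,-0.0002,0.0065]
    - [0.0019,-0.0004,0.013]
    - [0.0039,-0.0009,0.0226]
    - [0.0064,-0.0015,0.0321]
    - [0.0093,-0.0021,0.0413]
  delta_rot:
    - [0.22,0.97,0]
    - [0.45,1.95,0]
    - [0.78,3.41,0]
    - [1.12,4.87,0]
    - [1.45,6.34,0]

```text
clock: 44.45
tcp_pos: [0.4923, 0.0009, 0.1267]
tcp_rot: [-0.058, 0.782, 0.619, -0.046]
wrist_force: [0.8, -0.3, -9.3]
opening: 0.0076
```

```bash
python3 -c "
from lid import *
s=robot.observe();print(s['clock'],s['tcp_pos'],s['tcp_rot'],s['wrist_force'],s['ft_torque'],s['opening'])
p=robot.read_camera('scene');save('s13',cv2.resize(p['img'][100:290,160:350],None,fx=3,fy=3,interpolation=cv2.INTER_CUBIC))
lid(15,[18.5,22,25.5,29,32.5],.5)
lid(32.5,[36,39.5,43,46.5,50],.5)
lid(50,[53,56,59,61,61],.5)
"
```

```text
44.45 [0.49234494 0.00085277 0.12672896] [-0.05830501  0.7816674   0.61924809 -0.04613469] [ 0.81220638 -0.34369375 -9.30155107] [-0.17824571 -0.34483913 -0.00800797] 0.007589810783190397
[[0.004, -0.0009, 0.0104], [0.0087, -0.002, 0.0205], [0.0139, -0.0032, 0.0302], [0.0197, -0.0045, 0.0396], [0.026, -0.006, 0.0485]]
[[0.39, 1.71, 0], [0.78, 3.41, 0], [1.17, 5.12, 0], [1.56, 6.82, 0], [1.95, 8.53, 0]]
[[0.0068, -0.0016, 0.0083], [0.0141, -0.0032, 0.016], [0.0219, -0.005, 0.0233], [0.03, -0.0069, 0.03], [0.0385, -0.0088, 0.0362]]
[[0.39, 1.71, 0], [0.78, 3.41, 0], [1.17, 5.12, 0], [1.56, 6.82, 0], [1.95, 8.53, 0]]
[[0.0076, -0.0017, 0.0046], [0.0154, -0.0035, 0.0088], [0.0234, -0.0053, 0.0125], [0.0288, -0.0066, 0.0147], [0.0288, -0.0066, 0.0147]]
[[0.33, 1.46, 0], [0.67, 2.92, 0], [1.0, 4.39, 0], [1.23, 5.36, 0], [1.23, 5.36, 0]]
```

View pics/s13.png

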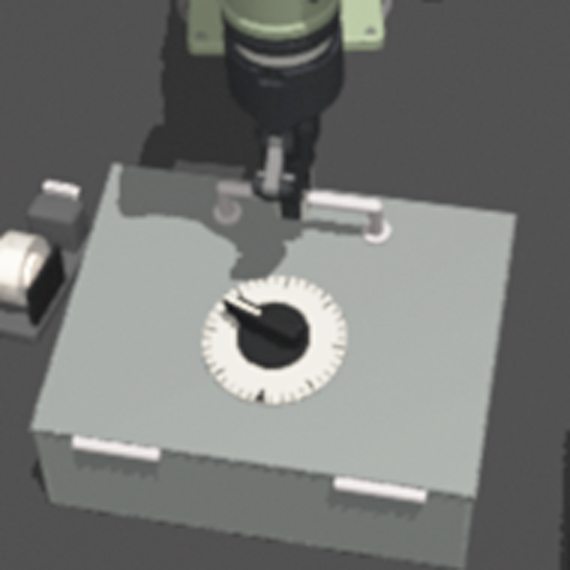

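```bash
sed -i 's/ph=(th-th0)\*rotfrac/ph=(th-th0)*rotfrac;p0=np.radians(r);p1=np.radians(r+ph)/; s/off=np.array.*/off=b*np.array([np.sin(p0)-np.sin(p1),np.cos(p0)-np.cos(p1)])/' lid.py
python3 -c "
from lid import *
lid(15,[18.5,22,25.5,29,32.5],.5,7.5)
lid(32.5,[36,39.5,43,46.5,50],.5,16)
"
```

```text
[[0.004, -0.0009, 0.0106], [0.0087, -0.002, 0.0209], [0.0139, -0.0032, 0.0308], [0.0198, -0.0045, 0.0403], [0.0261, -0.006, 0.0494]]
[[0.39, 1.71, 0], [0.78, 3.41, 0], [1.17, 5.12, 0], [1.56, 6.82, 0], [1.95, 8.53, 0]]
[[0.0069, -0.0016, 0.0086], [0.0142, -0.0033, 0.0168], [0.0221, -0.0051, 0.0245], [0.0303, -0.0069, 0.0315], [0.0389, -0.0089, 0.0381]]
[[0.39, 1.71, 0], [0.78, 3.41, 0], [1.17, 5.12, 0], [1.56, 6.82, 0], [1.95, 8.53, 0]]
```

step_arm:
  xyz:
    - [0.004,-0.0009,0.0106]
    - [0.0087,-0.002,0.0209]
    - [0.0139,-0.0032,0.0308]
    - [0.0198,-0.0045,0.0403]
    - [0.0261,-0.006,0.0494]
  delta_rot:
    - [0.39,1.71,0]
    - [0.78,3.41,0]
    - [1.17,5.12,0]
    - [1.56,6.82,0]
    - [1.95,8.53,0]

```text
clock: 45.0
tcp_pos: [0.5174, -0.0052, 0.1766]
tcp_rot: [-0.12, 0.775, 0.614, -0.096]
wrist_force: [-3.2, -0.9, -7.8]
opening: 0.0079
```

```bash
cat >> lid.py <<'E'
def est():
    s=robot.observe();from scipy.spatial.transform import Rotation as Ro
    q=s['tcp_rot'];z=Ro.from_quat([q[1],q[2],q[3],q[0]]).as_matrix()[:,2]
    bar=s['tcp_pos']-z*.0465
    yaw=np.radians(-12.9);ex=np.array([np.cos(yaw),np.sin(yaw)]);h=A+.091*ex
    d=np.array([(bar[:2]-h)@ex,bar[2]-.088]);
    th=180-np.degrees(np.arctan2(d[1],d[0]))-np.degrees(np.arctan2(.038,.189))
    print(s['clock'],'bar',bar.round(4),'lid th %.1f r %.4f'%(th,np.hypot(*d)),'tilt %.1f'%np.degrees(np.arcsin(np.hypot(z[0],z[1]))),s['wrist_force'].round(1),s['opening'].round(4))
E
python3 -c "
from lid import *
est()
lid(32.5,[36,39.5,43,46.5,50],.5,16)
"
```

```text
Traceback (most recent call last):
  File "lid.py", line 23, in est
    print(s['clock'],'bar',bar.round(4),'lid th %.1f r %.4f'%(th,np.hypot(*d)),'tilt %.1f'%np.degrees(np.arcsin(np.hypot(z[0],z[1]))),s['wrist_force'].round(1),s['opening'].round(4))
                                                                                                                                                                ^^^^^^^^^^^^^^^^^^
AttributeError: 'float' object has no attribute 'round'
```

```bash
sed -i "s/s\['opening'\].round(4)/s['opening']/" lid.py
python3 -c "
from lid import *
est()
lid(32.5,[36,39.5,43,46.5,50],.5,17)
"
```

```text
45.0 bar [ 0.5311 -0.0083  0.2209] lid th 32.2 r 0.1929 tilt 17.6 [-3.2 -0.9 -7.8] 0.007949928889570678
[[0.0069, -0.0016, 0.0087], [0.0143, -0.0033, 0.0169], [0.0221, -0.0051, 0.0245], [0.0303, -0.0069, 0.0316], [0.039, -0.0089, 0.0382]]
[[0.39, 1.71, 0], [0.78, 3.41, 0], [1.17, 5.12, 0], [1.56, 6.82, 0], [1.95, 8.53, 0]]
```

step_arm:
  xyz:
    - [0.0069,-0.0016,0.0087]
    - [0.0143,-0.0033,0.0169]
    - [0.0221,-0.0051,0.0245]
    - [0.0303,-0.0069,0.0316]
    - [0.039,-0.0089,0.0382]
  delta_rot:
    - [0.39,1.71,0]
    - [0.78,3.41,0]
    - [1.17,5.12,0]
    - [1.56,6.82,0]
    - [1.95,8.53,0]

```text
clock: 45.5
tcp_pos: [0.5539, -0.014, 0.215]
tcp_rot: [-0.181, 0.762, 0.604, -0.146]
wrist_force: [-6.7, -0.1, -3.1]
opening: 0.0076
```

```bash
python3 -c "
from lid import *
est()
lid(50,[53,56,59,62,62],.5,26)
"
```

```text
45.5 bar [ 0.5744 -0.0186  0.2564] lid th 49.1 r 0.1935 tilt 26.9 [-6.7 -0.1 -3.1] 0.007641652008468679
[[0.0077, -0.0018, 0.0052], [0.0156, -0.0036, 0.0099], [0.0238, -0.0054, 0.0141], [0.0321, -0.0074, 0.0179], [0.0321, -0.0074, 0.0179]]
[[0.33, 1.46, 0], [0.67, 2.92, 0], [1.0, 4.39, 0], [1.34, 5.85, 0], [1.34, 5.85, 0]]
```

step_arm:
  xyz:
    - [0.0077,-0.0018,0.0052]
    - [0.0156,-0.0036,0.0099]
    - [0.0238,-0.0054,0.0141]
    - [0.0321,-0.0074,0.0179]
    - [0.0321,-0.0074,0.0179]
  delta_rot:
    - [0.33,1.46,0]
    - [0.67,2.92,0]
    - [1,4.39,0]
    - [1.34,5.85,0]
    - [1.34,5.85,0]

```text
clock: 46.0
tcp_pos: [0.5852, -0.0215, 0.2341]
tcp_rot: [-0.222, 0.751, 0.595, -0.179]
wrist_force: [-4.7, 0.1, 2.0]
opening: 0.0078
```

```bash
python3 -c "
from lid import *
est()
p=robot.read_camera('scene');save('s14',cv2.resize(p['img'][60:290,130:380],None,fx=3,fy=2.6,interpolation=cv2.INTER_CUBIC))
"
```

```text
46.0 bar [ 0.61   -0.0271  0.2731] lid th 61.0 r 0.1942 tilt 33.1 [-4.7  0.1  2. ] 0.007793027902923802
```

View pics/s14.png

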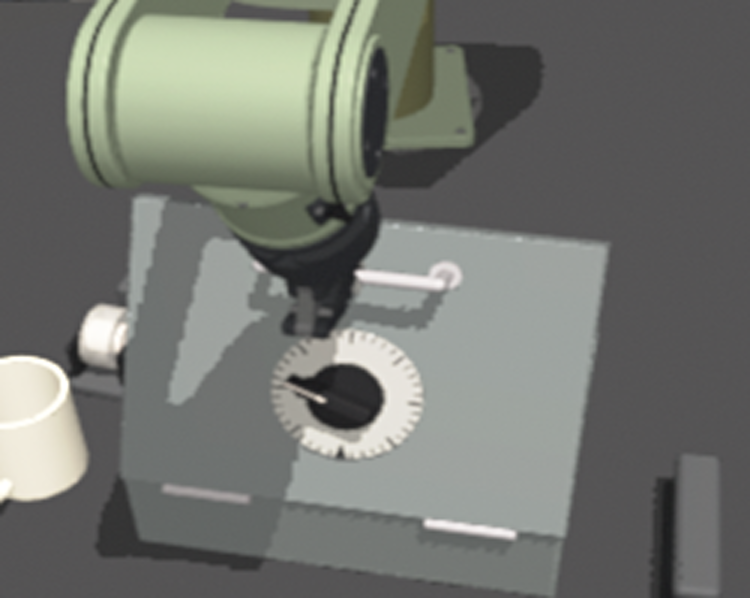

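step_arm:
  xyz:
    - [0,0,0]
    - [0,0,0]
    - [0,0,0]
    - [0,0,0]
    - [0,0,0]
  delta_rot:
    - [0,0,0]
    - [0,0,0]
    - [0,0,0]
    - [0,0,0]
    - [0,0,0]
  claw: 0.3

```text
clock: 46.55
tcp_pos: [0.5854, -0.0215, 0.2343]
tcp_rot: [-0.221, 0.752, 0.595, -0.178]
wrist_force: [-0.1, -0.2, 0.1]
opening: 0.0258
```

```bash
python3 -c "
from lid import *
est()
p=robot.read_camera('wrist');save('w15',p['img'])
"
```

```text
46.55 bar [ 0.6101 -0.0271  0.2733] lid th 61.1 r 0.1943 tilt 33.0 [-0.1 -0.2  0.1] 0.025766401083118357
```

View pics/w15.png

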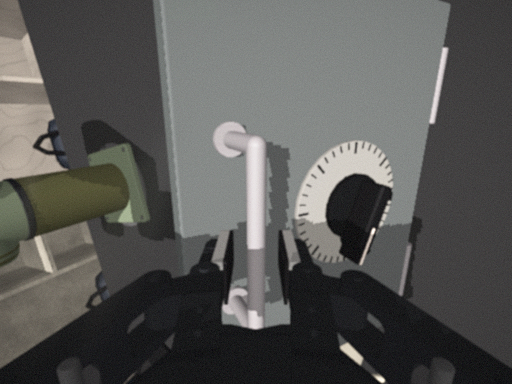

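step_arm:
  xyz:
    - [0.0053,-0.0012,0.0084]
    - [0.0106,-0.0024,0.0168]
    - [0.021,-0.0049,0.0335]
    - [0.032,-0.0073,0.05]
    - [0.0425,-0.0098,0.067]
  delta_rot:
    - [0,0,0]
    - [0,0,0]
    - [0,0,0]
    - [0,0,0]
    - [0,0,0]

```text
clock: 47.1
tcp_pos: [0.6285, -0.0314, 0.3025]
tcp_rot: [-0.221, 0.752, 0.595, -0.178]
wrist_force: [-0.1, -0.2, 0.4]
opening: 0.026
```

step_arm:
  xyz:
    - [0.005,-0.001,0.02]
    - [0.01,-0.002,0.04]
    - [0.01,-0.002,0.06]
    - [0.01,-0.002,0.06]
    - [0.01,-0.002,0.06]
  delta_rot:
    - [0,0,0]
    - [0,0,0]
    - [0,0,0]
    - [0,0,0]
    - [0,0,0]

```text
clock: 47.6
tcp_pos: [0.6389, -0.0335, 0.3627]
tcp_rot: [-0.22, 0.752, 0.595, -0.178]
wrist_force: [0.5, -0.1, -0.6]
opening: 0.0254
```

```bash
python3 -c "
from lid import *
est()
p=robot.read_camera('scene');save('s15',cv2.resize(p['img'],None,fx=1.5,fy=1.5))
for t in('stapler','pen_mug','tape'):
  for d in robot.trace(p,t)[:1]:print(t,round(d['score'],2),np.round(d['rect'],1))
yaw=np.radians(-12.9);ex=np.array([np.cos(yaw),np.sin(yaw)])
v,u=np.nonzero(robot.trace(p,'dial')[0]['mask'])
# lid plane fit around dial
W=[]
for vv in range(170,240,3):
  for uu in range(190,320,3):
    w=toworld(p,uu,vv);W.append(w)
W=np.array(W);h=A+.091*ex;d=np.stack([(W[:,:2]-h)@ex,W[:,2]-.088],1)
th=180-np.degrees(np.arctan2(d[:,1],d[:,0]));print(np.percentile(th,[10,30,50,70,90]))
s=robot.observe();print(s['wrist_force'],s['dq'].round(3))
"
```

```text
47.6 bar [ 0.6635 -0.0391  0.4018] lid th 77.9 r 0.3138 tilt 32.9 [ 0.5 -0.1 -0.6] 0.025355241926520847
stapler 0.66 [357.9 272.3  25.2  68.8]
pen_mug 0.86 [138.2 225.8  44.7  52.5]
tape 0.88 [160.8 192.8  21.3  51.2]
[61.54278647 62.22711004 63.17007138 64.84368163 69.01308467]
[ 0.39752318 -0.24781479  0.79171515] [ 0.001 -0.004 -0.006 -0.     0.001 -0.001]
```

View pics/s15.png

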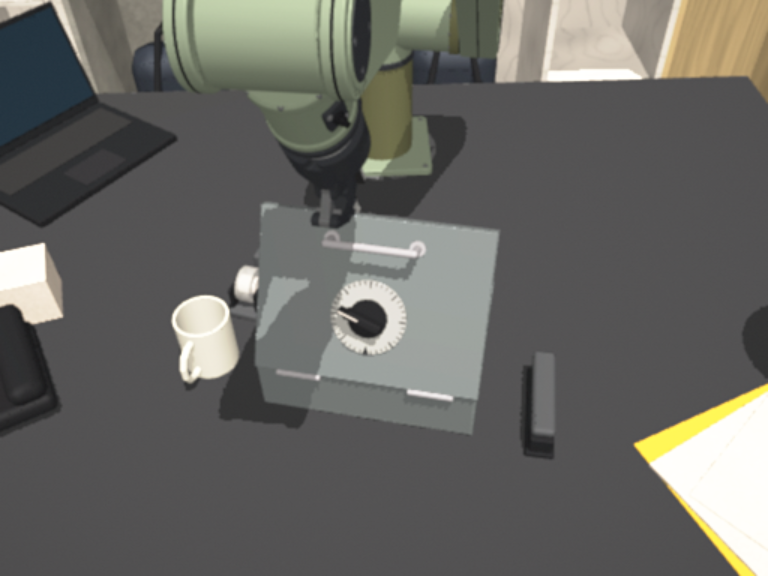

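```bash
python3 -c "
from plant import robot
print(robot.observe()['clock']);print(robot.hand_in())"
```

```text
47.85
the job is handed in; nothing more can be done
None
```

The cash box is open: the lid stands at about 61° with the gripper withdrawn, and I handed the job in at 47.85 s. No verdict is reported.

**Dialing**
- I pushed the pointer with the closed fingertips. It went right more than two full turns and stopped at about mark 9.6, then left past 10 once and stopped at about 35.3.
- I then crept it right in steps of about 1 mm. Resistance rose from about 1 N to about 3 N as the bolt drew. The knob stopped hard at about mark 12.3, with about 5.8 N at the fingertip (roughly 0.2 N m), well under the overload limit.
- Once it was against the stop I backed off, and a picture showed the knob had stayed there.

**Lid**
- I gripped the handle and lifted it along its arc, with about 9 N at first, so the bolt was clear.
- The gripper pose put the lid at about 61°, and the lid-face depth points gave about 62° or a little more. It held still after I let go, and the wrist force was within the noise.

**Other things on the desk**
- The stapler and mug are within about 2 pixels of where they started in the scene camera.
- The tape dispenser is partly hidden by the open lid in the last picture, so I could only see that its visible part has not moved.

**Disagreement found**
- The real fingertips ended about 35 mm above the reported tool point. My first sweep passed over the pointer without touching it. I measured the offset in the wrist and scene depth images and corrected for it from then on.

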